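Two cups under the drip station

TASK

Get the drip station ready for two coffees: turn its twin-spout turret one click anticlockwise (seen from above) from the parked position, so that the spouts stand over the two bays, and slide each saucer with its cup along the counter into a bay of its own, under the low top, fully home against the rear stop. Either saucer may have either bay; slide them, do not pick saucers or cups up, keep the cups upright on their saucers, and leave everything else where it is.

Things in the scene. Friction and masses are not known exactly. Their poses are not given: they have to be found in the camera images.
- bridge: fixed steel drip station, a low bridge open at the front. Origin: on the counter below the turret axis; +x from the open front to the rear stop, +y left. Flat top 70 to 74 mm above the counter, x -72 (front edge) to +68 mm, y -194 to +194 mm, a 44 mm square hole over each bay. Solid pedestal below it at |y| under 48 mm, side walls at |y| 182 to 194 mm, full depth
- bay_left (a point): on the counter, where a saucer's centre is when fully home and centred in the left bay (bridge x=0, y=+115 mm). Each bay is 134 mm wide, 70 mm high, open at the front; the stop bar across its back is 20 mm high, its front face at bridge x=+56 mm
- bay_right (a point): the same for the right bay (bridge x=0, y=-115 mm)
- turret (a joint): angle of the twin-spout turret on the bridge, rad, anticlockwise seen from above; spring detents at 0 (parked), 1.047 (spouts over the bays), 2.094 (one too far), stops at -0.12 and 2.2. Starts near 0; a click takes about 0.1 N m; let go, it settles into the nearest detent. Two opposite arms, each 121 mm long, 12 mm thick, 94 to 106 mm above the counter, at 0.524 rad + this value from the bridge's +x
- wing (a point): middle of the turret's black finger grip, on the turret's axis, 138 mm above the counter: an upright plate 48 mm long, 12 mm thick, 108 to 154 mm above the counter, lying along the arms. The hub below it, 52 mm across, reaches up to 110 mm. While parked, the front arm sticks out about 33 mm beyond the bridge's front edge, on the right (-y) side
- saucer_a: white porcelain saucer, loose, 110 mm across, 18 mm high (upright lip 12 to 18 mm above the counter, below it the outside slopes in to a 60 mm foot); inner floor, where its cup stands loosely centred, 5 mm above the underside, inside a 4 mm high ring of 51 mm bore. Origin: centre of the underside. About 0.16 kg. The two saucers are identical
- saucer_b: white porcelain saucer, loose, 110 mm across, 18 mm high (upright lip 12 to 18 mm above the counter, below it the outside slopes in to a 60 mm foot); inner floor, where its cup stands loosely centred, 5 mm above the underside, inside a 4 mm high ring of 51 mm bore. Origin: centre of the underside. About 0.16 kg. The two saucers are identical
- cup_a: white porcelain cup, loose, standing on saucer_a: 58 mm across (straight sides from 12 mm above its foot to the rim), 55 mm high, wall 3 mm, foot 44 mm across, top 60 mm above the counter; loop handle along the cup's own +x, reaching 51 mm from its centre, 15 to 48 mm above the foot, 6 mm thick. Origin: centre of the underside. About 0.12 kg
- cup_b: white porcelain cup, loose, standing on saucer_b: 58 mm across (straight sides from 12 mm above its foot to the rim), 55 mm high, wall 3 mm, foot 44 mm across, top 60 mm above the counter; loop handle along the cup's own +x, reaching 51 mm from its centre, 15 to 48 mm above the foot, 6 mm thick. Origin: centre of the underside. About 0.12 kg
- dish: bystander: low lidded white porcelain sweets dish, 68 mm across, 36 mm high with its little knob, origin centre of the underside; stands among the saucers
- cezve: bystander: steel cezve (coffee pot), 82 mm across, 75 mm high, origin centre of the underside; its straight handle, 12 mm thick, runs along its own +x out to 171 mm, rising from 66 to 111 mm above the counter
- jar: bystander: glass sugar jar with closed lid, 72 mm across, 105 mm high, origin centre of the underside
- spoon: bystander: wooden spoon 200 mm long lying on the counter along its own x, under 35 mm high, at the left, pointing away from the robot, origin near its middle on the counter
Not all that is in view belongs to the job. Leave any purple or turquoise look-alike of the saucer_a alone.

How it is judged:
By the outcome, as a careful person would: the job done as asked, in the order asked, and still so for the second after the job is handed in, with the robot touching nothing.
It also fails if it takes over 72 s, if anything falls off the work surface, if the arm or the gripper's body presses on something with over 40 N, if the wrist force passes 120 N, or if a joint passes its speed limit or range.

ROBOT

A 7-joint arm with a two-finger parallel gripper is mounted at the origin on the work surface. World frame = base frame: x ahead of the robot, y to its left, z up, the work surface at z = 0. Lengths are in m, angles in rad, forces in N, time in s.
With the tool pointing down it reaches from about 0.35 to 0.9 m from the base axis. Payload 8.1 kg.
Tool frame: the origin (TCP) lies midway between the tips of the shut fingers; the grasp point (between the pads) lies 19 mm behind it (arm.hold_point_z is the distance from the TCP to the grasp point, in m); z points along the fingers, y is the direction in which the jaws open and shut (so a half turn about z gives the same grasp; the last joint's range is limited). The gripper opens to 92 mm and grips with 3 to 60 N. Pads are 19 mm wide; open, the fingers measure 130 mm over their backs; the gripper's body (75 mm by 190 mm) begins 47 mm behind the grasp point.
Start: joints at [-1.23, 0.434, 0.025, 1.573, -0.012, 1.134, -0.075], TCP at [0.268, 0.564, 0.227] pointing down, gripper open.
Joint ranges: [-2.62, 2.62], [-0.44, 2.09], [-1.27, 1.32], [0.08, 2.57], [-1.32, 4.46], [0.12, 2], [-2.74, 2.74]. Speed limits (rad/s): [2.22, 2.22, 3.01, 3.01, 3.14, 3.14, 3.14].

INTERFACE

Orientations are given as a rotation vector (axis times angle).
In Python, from cell import arm gives the robot as it stands.
- The arm moves only by the shell command python3 -m pendant 'ROWS' [FORCE]. ROWS is JSON, a list of rows, each a list of 3 entries, a list of its own where there are three numbers: the shift along the tool's x, y, z in m, then the turn, a rotation vector about the tool's x, y, z in degrees, then the finger opening in m, from 0 to 0.0918. A call has 1 to 10 rows; each row shifts and turns the commanded pose from where the row before left it, along the tool's axes as they then stand; what a row does not reach is not made up. A row lasts 1/8 s, in which the tool goes at most 62.5 mm and 10.7 degrees, less where a joint would pass 70% of its speed; a pose out of reach is approached as far as the arm can. A call with a gripper value outside its range is refused whole. The fingers move at their own pace and stop on an object; FORCE is the grip in N (left out, the last holds). Time passes only in rows, so rows that do not move let the fingers close. It gives the time, the measured TCP pose, the force and the opening at its end, in the units of the state.
- arm.observe(): the state, without advancing time (a new reading comes with each control period).
- arm.get_image(name): name is "scene" or "top" or "wrist"; returns (picture, depth): 400x640x3 uint8, red, green, blue; 400x640 float32, m along the optical axis (not along the pixel's ray), 0 where there is no reading.
- arm.camera_params(name): a dict with "fovy" (degrees; the focal length in pixels is half the picture's height over the tangent of half this angle, whatever the lens; pixels are square), "cx", "cy" (the principal point, pixels), "k1" (the pictures are not rectified: a ray, as slopes to the right and down, at radius r is drawn at 1 + k1 r^2 times it, then the intrinsics apply), "rvec" (rotation vector, rad) and "tvec" (3), from world to camera coordinates, as OpenCV has them; the wrist camera has in their place "mount" (4x4, takes a point from camera to tool coordinates, whose origin is the TCP and whose axes are the flange's). Camera axes: x right, y down, z forward; pixel columns grow to the right and rows downward; lengths in m; the calibration is good to about 2 mm. A picture is of the moment at which its call begins: read the wrist's pose just before it. camera_params takes no time and is no camera call.
- arm.sign_off(): hands the job in, once; it reports no verdict.
Trained networks look in the newest picture that a camera, given by its name, has taken for a name from the list of things; names that differ only in an ending like _2 or _b are one class to them, and where a whole thing is asked for, a point or a joint stands for the part that bears it (a point fixed in the world has none). Each returns a list of dicts, best first, with "conf" (0 to 1); they miss things now and then, are a little off and sometimes report something else, mostly with a low value. They report only what shows in the picture. A call takes as long as a camera call. They do not tell look-alikes from the thing itself.
- arm.look_for(camera, label): "rect" ([centre column, centre row, width, height] in pixels, round what is visible of it).
- arm.masks_of(camera, label): "pixels" (400x640 bool, what is visible of it) and "rect" ([centre column, centre row, width, height] in pixels, round what is visible of it).
The state is a dict: "clock": time; "joints": joint angles; "dq": joint speeds; "joint_efforts": joint torques, N m; "position": TCP position; "ee_rot": TCP orientation; "force": force on the tool from outside, world axes, zero at the start; "ft_torque": the same for the moment, N m; "width": opening from 0.0 (shut) to 1.0 (fully open).
Only numpy, scipy, OpenCV 4.12 (cv2) and the standard library are available. Lean on these libraries where they do the work, as an engineer would, in place of code of your own. Each camera call takes 0.05 s, during which the arm holds its last target.

## Working session

There is one attempt and no reset: what is moved stays moved. The work goes in short steps, Python scripts to look and compute and a shell command to move; the robot and the scene stay as the last step left them, time stands still between calls to the robot, and variables do not carry over. Pictures are saved under pics/ and viewed, and the job is handed in when it is done.

```bash
ls; mkdir -p pics; cat > h.py <<'E'
import numpy as np, cv2
from scipy.spatial.transform import Rotation as R
from cell import arm
def save(im,n): cv2.imwrite('pics/'+n,cv2.cvtColor(im,cv2.COLOR_RGB2BGR))
def K(p):
    f=200/np.tan(np.radians(p['fovy'])/2); return np.array([[f,0,p['cx']],[0,f,p['cy']],[0,0,1.]]),np.array([p['k1'],0,0,0,0.])
def ext(name):
    p=arm.camera_params(name)
    if name=='wrist':
        s=arm.observe(); T=np.eye(4); T[:3,:3]=R.from_rotvec(s['ee_rot']).as_matrix(); T[:3,3]=s['position']
        return p,T@np.array(p['mount'])
    T=np.eye(4);T[:3,:3]=R.from_rotvec(p['rvec']).as_matrix();T[:3,3]=p['tvec']
    return p,np.linalg.inv(T)
def rays(p,uv):
    k,d=K(p); return cv2.undistortPoints(np.array(uv,float).reshape(-1,1,2),k,d).reshape(-1,2)
def plane(p,T,uv,z):
    n=rays(p,uv); d=np.c_[n,np.ones(len(n))]@T[:3,:3].T; return T[:3,3]+d*((z-T[2,3])/d[:,2])[:,None]
def cloud(p,T,dep):
    v,u=np.mgrid[0:400,0:640]; n=rays(p,np.c_[u.ravel(),v.ravel()]); z=dep.ravel()
    P=np.c_[n*z[:,None],z]@T[:3,:3].T+T[:3,3]; P[z<=0]=np.nan; return P.reshape(400,640,3)
def proj(p,T,X):
    X=np.atleast_2d(X); c=np.linalg.inv(T); k,d=K(p)
    return cv2.projectPoints(X,cv2.Rodrigues(c[:3,:3])[0],c[:3,3],k,d)[0].reshape(-1,2)
E
python3 - <<'E'
from h import *
for n in ['scene','top','wrist']:
    p,T=ext(n); im,d=arm.get_image(n); save(im,n+'0.png'); np.savez('pics/%s0.npz'%n,im=im,d=d,T=T); print(n,p,T[:3,3])
s=arm.observe(); print(s)
E
```

```text
pics
scene {'fovy': 44.40591723380726, 'cx': 313.08151530595234, 'cy': 201.03785267148047, 'k1': -0.10229234724797259, 'rvec': array([ 2.14804815,  1.16513299, -0.4767514 ]), 'tvec': array([-0.28961543, -0.20881499,  1.62359417])} [ 1.22615572 -0.42899807  1.03732427]
top {'fovy': 48.72079084356257, 'cx': 320.9300201364598, 'cy': 199.87807342297248, 'k1': -0.06869363061449076, 'rvec': array([ 2.18597613, -2.01956327,  0.21640857]), 'tvec': array([-0.01642873,  0.50425778,  1.45899876])} [ 0.18340217 -0.00293252  1.5328334 ]
wrist {'fovy': 64.33434644411541, 'cx': 322.3420690684138, 'cy': 199.16968187372944, 'k1': -0.01076134053129903, 'mount': array([[-1.10729509e-03, -9.59601675e-01, -2.81359911e-01,
         7.63260340e-02],
       [ 9.99999143e-01, -8.65940361e-04, -9.82145309e-04,
        -1.00398842e-03],
       [ 6.98827381e-04, -2.81360757e-01,  9.59601811e-01,
        -1.58982710e-01],
       [ 0.00000000e+00,  0.00000000e+00,  0.00000000e+00,
         1.00000000e+00]])} [0.19894789 0.59609517 0.38500872]
{'clock': 0.15, 'joints': array([-1.22959613,  0.4350438 ,  0.02496268,  1.57386524, -0.01163746,
        1.13399606, -0.07510086]), 'dq': array([ 0.00053365, -0.00080846,  0.00064747, -0.0024758 , -0.00119268,
        0.00049914, -0.00094162]), 'joint_efforts': array([ 1.96550587e-03, -6.68261290e+01,  9.85813849e-01, -3.14690852e+01,
       -6.04937528e-02,  3.95250844e-02,  8.08969548e-05]), 'position': array([0.26822125, 0.56410132, 0.22614584]), 'ee_rot': array([-6.91485407e-01, -3.06435235e+00,  1.80951276e-03]), 'force': array([ 0.22381074,  0.40799001, -0.41076474]), 'ft_torque': array([ 0.00950551, -0.03823245,  0.0367795 ]), 'width': 0.9963080383045984}
```

View pics/scene0.png

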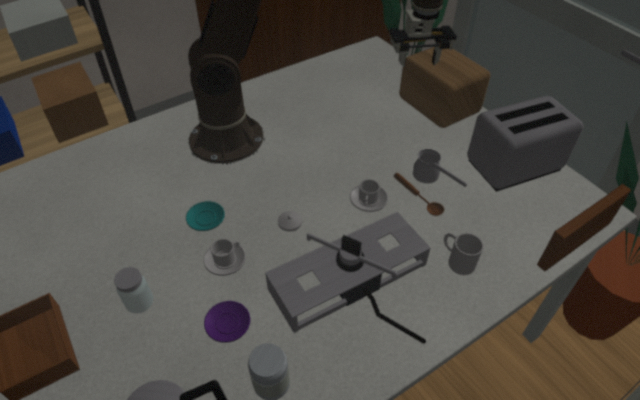

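View pics/top0.png

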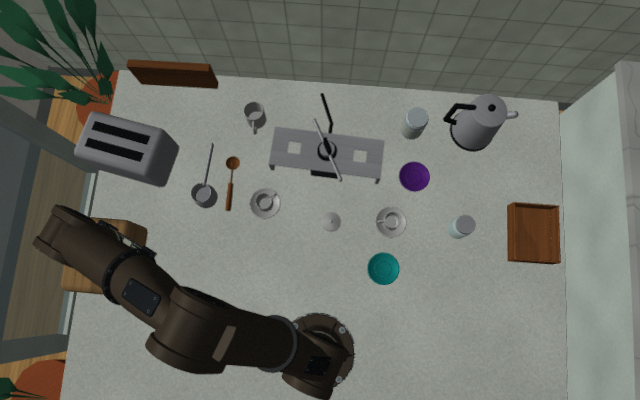

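The top picture shows white saucers with cups at (265,203) and (391,222). The look-alikes are turquoise (383,268) and purple (414,176), with the white dish at (331,221). The bridge is at (326,152), the turret wing at (327,149), and the front arm ends near (339,178). Next I'll measure them.

```bash
python3 - <<'E'
from h import *
for n in ['top','scene']:
    z=np.load(f'pics/{n}0.npz'); p=arm.camera_params(n); C=cloud(p,z['T'],z['d'])
    print(n,'table z',np.nanmedian(C[180:280,200:460,2]) )
    for l in ['saucer_a','cup_a','bridge','dish','cezve','jar','spoon','wing','turret']:
        for m in arm.masks_of(n,l)[:3]:
            if m['conf']<.3: continue
            q=C[m['pixels']]; q=q[np.isfinite(q[:,0])]
            print(l,round(m['conf'],2),np.round(m['rect']),len(q),np.round(q.mean(0),3),np.round(np.nanpercentile(q,[1,99],axis=0),3).tolist())
z=np.load('pics/top0.npz'); 
im=cv2.resize(z['im'][85:285,180:480],None,fx=2.66,fy=2.66,interpolation=cv2.INTER_CUBIC); save(cv2.convertScaleAbs(im,alpha=1.5),'topcrop.png')
E
```

```text
top table z 0.0013860231022952973
saucer_a 0.84 [390. 221.  32.  33.] 468 [ 0.453 -0.222  0.013] [[0.403, -0.274, 0.001], [0.507, -0.17, 0.025]]
saucer_a 0.72 [264. 204.  27.  29.] 446 [0.484 0.219 0.013] [[0.436, 0.17, 0.001], [0.539, 0.269, 0.028]]
saucer_a 0.64 [412. 177.  30.  28.] 686 [ 0.626 -0.3    0.01 ] [[0.574, -0.349, -0.0], [0.675, -0.249, 0.023]]
cup_a 0.65 [267. 202.  24.  20.] 254 [0.49  0.221 0.029] [[0.458, 0.189, 0.002], [0.513, 0.246, 0.065]]
cup_a 0.63 [390. 221.  24.  19.] 302 [ 0.456 -0.221  0.027] [[0.426, -0.249, 0.004], [0.482, -0.179, 0.065]]
bridge 0.7 [327. 137. 114.  93.] 4355 [0.672 0.018 0.074] [[0.593, -0.17, -0.0], [0.876, 0.207, 0.152]]
dish 0.53 [330. 221.  22.  17.] 298 [ 0.438 -0.014  0.024] [[0.408, -0.045, 0.002], [0.469, 0.019, 0.034]]
cezve 0.65 [204. 177.  26.  64.] 645 [0.518 0.432 0.043] [[0.456, 0.395, -0.004], [0.65, 0.473, 0.11]]
jar 0.78 [461. 230.  27.  25.] 464 [ 0.445 -0.448  0.086] [[0.415, -0.483, 0.01], [0.48, -0.424, 0.112]]
spoon 0.65 [232. 185.  10.  56.] 279 [0.557 0.351 0.013] [[0.453, 0.333, -0.002], [0.646, 0.374, 0.027]]
w
[... 824 characters left out ...]
5 [ 0.446 -0.018  0.022] [[0.41, -0.048, 0.01], [0.475, 0.017, 0.035]]
cezve 0.89 [440. 168.  55.  39.] 927 [0.518 0.426 0.05 ] [[0.46, 0.393, 0.001], [0.658, 0.474, 0.107]]
jar 0.82 [132. 289.  35.  46.] 1295 [ 0.467 -0.458  0.073] [[0.418, -0.492, -0.0], [0.488, -0.424, 0.109]]
jar 0.67 [225. 260.  45.  29.] 541 [ 0.469 -0.228  0.012] [[0.412, -0.274, 0.004], [0.509, -0.171, 0.021]]
spoon 0.85 [418. 194.  52.  44.] 407 [0.563 0.353 0.011] [[0.455, 0.333, -0.002], [0.648, 0.388, 0.022]]
wing 0.89 [352. 256.  91.  47.] 896 [0.681 0.015 0.115] [[0.574, -0.038, 0.078], [0.78, 0.07, 0.156]]
turret 0.89 [352. 257.  91.  42.] 972 [0.677 0.015 0.112] [[0.543, -0.038, -0.001], [0.779, 0.07, 0.156]]
```

View pics/topcrop.png

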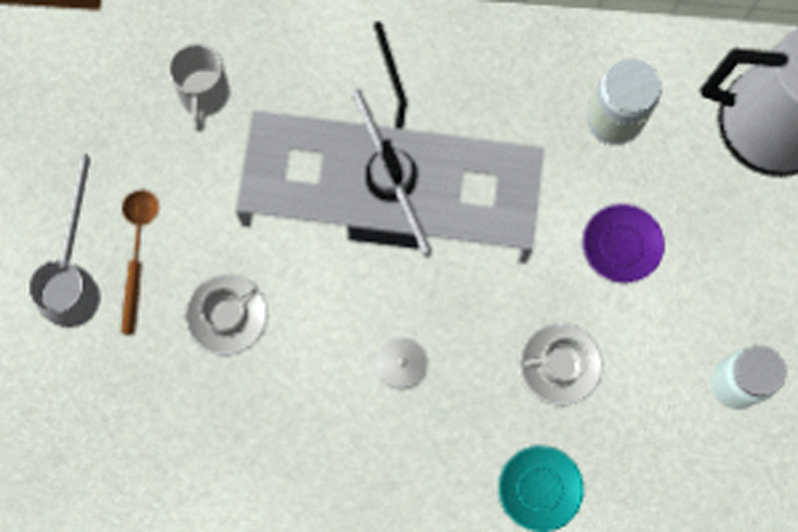

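```bash
python3 - <<'E'
from h import *
from scipy.optimize import least_squares
for n in ['top','scene']:
    z=np.load(f'pics/{n}0.npz'); p=arm.camera_params(n); C=cloud(p,z['T'],z['d'])
    q=C.reshape(-1,3)
    m=(q[:,2]>.064)&(q[:,2]<.084)&(q[:,0]>.55)&(q[:,0]<.8)&(abs(q[:,1]-.015)<.235)
    r=cv2.minAreaRect(q[m][:,:2].astype(np.float32)); print(n,m.sum(),np.median(q[m][:,2]),r)
    # wing plate
    w=(q[:,2]>.118)&(q[:,2]<.16)&(abs(q[:,0]-.67)<.05)&(abs(q[:,1]-.018)<.05)
    print('wing',w.sum(),q[w].mean(0),cv2.minAreaRect(q[w][:,:2].astype(np.float32)))
    a=(q[:,2]>.09)&(q[:,2]<.115)&(abs(q[:,0]-.67)<.13)&(abs(q[:,1]-.018)<.13)
    print('arms',a.sum(),q[a].mean(0),cv2.minAreaRect(q[a][:,:2].astype(np.float32)))
    for nm,c in [('L',(.486,.219)),('R',(.454,-.222))]:
        d=np.hypot(*(q[:,:2]-c).T)
        lip=(d<.08)&(q[:,2]>.013)&(q[:,2]<.03)
        f=lambda x,Q: np.hypot(Q[:,0]-x[0],Q[:,1]-x[1])-.0535
        Q=q[lip]; Q=Q[d[lip]>.045]
        s=least_squares(f,c,args=(Q,),loss='soft_l1',f_scale=.003)
        rim=(d<.06)&(q[:,2]>.057)&(q[:,2]<.07)
        Q2=q[rim]; s2=least_squares(lambda x,Q:np.hypot(Q[:,0]-x[0],Q[:,1]-x[1])-.0275,c,args=(Q2,),loss='soft_l1',f_scale=.003)
        h=(d<.06)&(d>.036)&(q[:,2]>.03)&(q[:,2]<.065)
        print(nm,len(Q),s.x.round(4),'cup',len(Q2),s2.x.round(4),'handle',h.sum(),q[h].mean(0).round(3))
E
```

```text
top 3568 0.07451138135196211 ((0.6723421216011047, 0.01749207079410553), (0.3859975039958954, 0.14336161315441132), 86.89830017089844)
wing 74 [0.67013331 0.01832953 0.14769105] ((0.6732468605041504, 0.01831359602510929), (0.04830382391810417, 0.012677103281021118), 26.320411682128906)
arms 319 [0.66809551 0.01750429 0.10524841] ((0.674062967300415, 0.01639562100172043), (0.23594756424427032, 0.06283081322908401), 19.7769832611084)
L 164 [0.4867 0.219 ] cup 35 [0.4861 0.2194] handle 9 [0.509 0.197 0.046]
R 196 [ 0.4544 -0.2219] cup 49 [ 0.455  -0.2217] handle 10 [ 0.448 -0.18   0.049]
scene 6298 0.07481781039662111 ((0.6910462975502014, 0.039205849170684814), (0.4360123574733734, 0.18344208598136902), 85.80322265625)
wing 258 [0.67695895 0.01572044 0.14118628] ((0.6739421486854553, 0.0175928957760334), (0.046534717082977295, 0.01561529841274023), 25.1247501373291)
arms 657 [0.68305979 0.01413172 0.10424564] ((0.6786016821861267, 0.013645783066749573), (0.23572109639644623, 0.051153913140296936), 33.985511779785156)
L 141 [0.4874 0.2207] cup 51 [0.4877 0.2188] handle 16 [0.516 0.187 0.045]
R 241 [ 0.4551 -0.2227] cup 112 [ 0.4556 -0.2223] handle 23 [ 0.45  -0.18   0.042]
```

The saucers are at L≈(.487,.2195) and R≈(.455,-.222), both white with a cup, and the crop confirms it. The bridge yaw is about -3.1° and the wing is at (.674,.0178), with its plate at about 26.5°. I'll move towards the wing first.

```bash
python3 -m pendant '[[[-0.05,-0.0266,0],[0,0,0],0.09],[[-0.05,-0.0266,0],[0,0,0],0.09],[[-0.05,-0.0266,0],[0,0,0],0.09],[[-0.05,-0.0266,0],[0,0,0],0.09],[[-0.05,-0.0266,0],[0,0,0],0.09],[[-0.05,-0.0266,0],[0,0,0],0.09],[[-0.05,-0.0266,0],[0,0,0],0.09],[[-0.05,-0.0266,0],[0,0,0],0.09],[[-0.05,-0.0266,0],[0,0,0],0.09]]'; cat >> h.py <<'E'
def st():
    s=arm.observe(); M=R.from_rotvec(s['ee_rot']).as_matrix()
    print('t',round(s['clock'],2),'pos',s['position'].round(4),'x',M[:,0].round(3),'xang',round(np.degrees(np.arctan2(M[1,0],M[0,0])),1),'z',M[:,2].round(3),'F',s['force'].round(1),'w',round(s['width'],3),'q',s['joints'].round(2)); return s,M
def to(target,M=None,pos=None):
    s=arm.observe(); M=R.from_rotvec(s['ee_rot']).as_matrix(); d=M.T@(np.array(target)-s['position']); print('tool shift',d.round(4)); return d
E
python3 -c "
from h import *
st(); to([.6738,.0178,.2])"
```

```text
clock: 2.17
position: [0.5729, 0.1536, 0.227]
ee_rot: [0.691, 3.064, 0.001]
force: [1.0, 0.5, -0.4]
width: 0.98
t 2.17 pos [0.5729 0.1536 0.227 ] x [-0.903  0.429 -0.   ] xang 154.6 z [ 0.001  0.    -1.   ] F [ 1.   0.5 -0.4] w 0.98 q [-0.49  0.38  0.19  1.67 -0.08  1.1   0.85]
tool shift [-0.1494 -0.0794  0.027 ]
```

```bash
python3 -m pendant '[[[-0.05,-0.0265,0],[0,0,0],0.09],[[-0.05,-0.0265,0],[0,0,0],0.09],[[-0.0494,-0.0264,0],[0,0,0],0.09],[[0,0,0],[0,0,10.6],0.09],[[0,0,0],[0,0,10.6],0.09],[[0,0,0],[0,0,10.6],0.09],[[0,0,0],[0,0,10.6],0.09],[[0,0,0],[0,0,10.6],0.09],[[0,0,0],[0,0,10.6],0.09],[[0,0,0],[0,0,10.6],0.09]]'; python3 -m pendant '[[[0,0,0],[0,0,10.6],0.09],[[0,0,0],[0,0,10.6],0.09],[[0,0,0],[0,0,10.6],0.09],[[0,0,0],[0,0,10.6],0.09],[[0,0,0],[0,0,10.6],0.09],[[0,0,0],[0,0,0],0.09]]'
python3 - <<'E'
from h import *
st()
p,T=ext('wrist'); im,d=arm.get_image('wrist'); save(im,'w1.png'); C=cloud(p,T,d); q=C.reshape(-1,3)
for lo,hi in [(.118,.165)]:
    w=(q[:,2]>lo)&(q[:,2]<hi)&(abs(q[:,0]-.67)<.05)&(abs(q[:,1]-.018)<.05)
    print('wing',w.sum(),q[w].mean(0),np.nanmax(q[w][:,2]),cv2.minAreaRect(q[w][:,:2].astype(np.float32)))
to([.6738,.0178,.122])
E
```

```text
clock: 3.42
position: [0.6728, 0.0193, 0.2267]
ee_rot: [-2.406, -2.02, -0.0]
force: [-0.2, 0.3, -0.8]
width: 0.977
clock: 4.18
position: [0.6728, 0.0195, 0.2265]
ee_rot: [3.052, 0.745, -0.001]
force: [-0.3, 0.3, 0.2]
width: 0.978
t 4.17 pos [0.6728 0.0195 0.2265] x [ 0.887  0.461 -0.001] xang 27.5 z [-0. -0. -1.] F [-0.3  0.3  0.2] w 0.978 q [-0.58  0.6   0.79  1.49 -0.44  1.24 -0.82]
wing 1063 [0.67650332 0.01822343 0.1527255 ] 0.15716396946127226 ((0.6735799312591553, 0.016593273729085922), (0.0477127842605114, 0.011841872707009315), 27.251771926879883)
tool shift [0.0002 0.0019 0.1046]
```

View pics/w1.png

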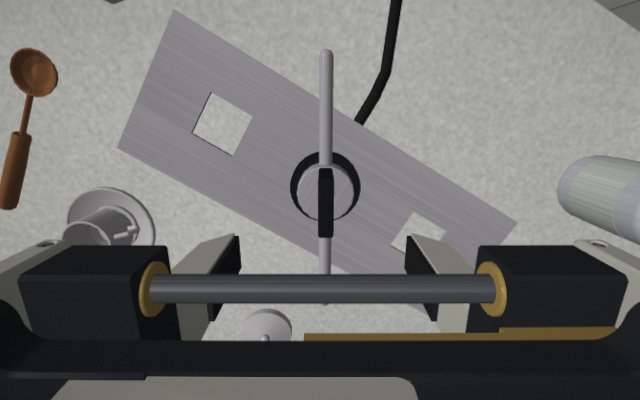

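The wing at (325,203) lies centred and aligned with the tool, about 2 mm off in tool y. I'll descend, grip and turn.

```bash
python3 -m pendant '[[[0,0.0023,0.03],[0,0,0],0.06],[[0,0,0.03],[0,0,0],0.05],[[0,0,0.025],[0,0,0],0.04],[[0,0,0.018],[0,0,0],0.03],[[0,0,0],[0,0,0],0.005],[[0,0,0],[0,0,0],0.005],[[0,0,0],[0,0,0],0.005],[[0,0,0],[0,0,0],0.005]]' 15; python3 -c "
from h import *
st()"
```

```text
clock: 5.22
position: [0.6743, 0.0171, 0.1245]
ee_rot: [3.052, 0.744, 0.002]
force: [-0.4, -0.3, -1.5]
width: 0.155
t 5.22 pos [0.6743 0.0171 0.1245] x [0.888 0.46  0.001] xang 27.4 z [ 0.001  0.    -1.   ] F [-0.4 -0.3 -1.5] w 0.155 q [-0.54  0.69  0.73  1.6  -0.51  1.05 -0.76]
```

```bash
python3 -m pendant '[[[0,0,0],[0,0,0],0.005],[[0,0,0],[0,0,-8],0.005],[[0,0,0],[0,0,-9],0.005],[[0,0,0],[0,0,-9],0.005],[[0,0,0],[0,0,-9],0.005],[[0,0,0],[0,0,-9],0.005],[[0,0,0],[0,0,-9],0.005],[[0,0,0],[0,0,-7],0.005],[[0,0,0],[0,0,0],0.005]]' 15; python3 -c "
from h import *
st()"
```

```text
clock: 6.35
position: [0.6743, 0.0172, 0.1243]
ee_rot: [2.272, 2.169, 0.002]
force: [-0.2, 0.9, 5.0]
width: 0.131
t 6.35 pos [0.6743 0.0172 0.1243] x [0.047 0.999 0.001] xang 87.3 z [ 0.001  0.001 -1.   ] F [-0.2  0.9  5. ] w 0.131 q [-0.38  0.63  0.45  1.58 -0.31  1.    0.11]
```

```bash
python3 -m pendant '[[[0,0,0],[0,0,0],0.05],[[0,0,0],[0,0,0],0.06],[[0,0,-0.01],[0,0,0],0.06],[[0,0,-0.04],[0,0,0],0.06],[[0,0,-0.05],[0,0,0],0.06],[[0,0,-0.02],[0,0,0],0.06]]'; python3 - <<'E'
from h import *
st()
p,T=ext('wrist'); im,d=arm.get_image('wrist'); save(im,'w2.png'); C=cloud(p,T,d); q=C.reshape(-1,3)
w=(q[:,2]>.118)&(q[:,2]<.165)&(abs(q[:,0]-.67)<.05)&(abs(q[:,1]-.018)<.05)
print('wing',w.sum(),np.nanmax(q[w][:,2]),cv2.minAreaRect(q[w][:,:2].astype(np.float32)))
im,d=arm.get_image('top'); save(im,'t2.png'); p,T=ext('top'); C=cloud(p,T,d); np.save('pics/t2.npy',C)
E
```

```text
clock: 7.1
position: [0.6751, 0.0166, 0.2478]
ee_rot: [2.27, 2.167, 0.006]
force: [1.0, -0.0, -0.8]
width: 0.648
t 7.1 pos [0.6751 0.0166 0.2478] x [0.047 0.999 0.   ] xang 87.3 z [ 0.005  0.    -1.   ] F [ 1.  -0.  -0.8] w 0.648 q [-0.41  0.53  0.49  1.44 -0.26  1.23  0.06]
wing 892 0.1567697098051291 ((0.6735261678695679, 0.016605492681264877), (0.047845568507909775, 0.01191706582903862), 87.49002075195312)
```

View pics/w2.png

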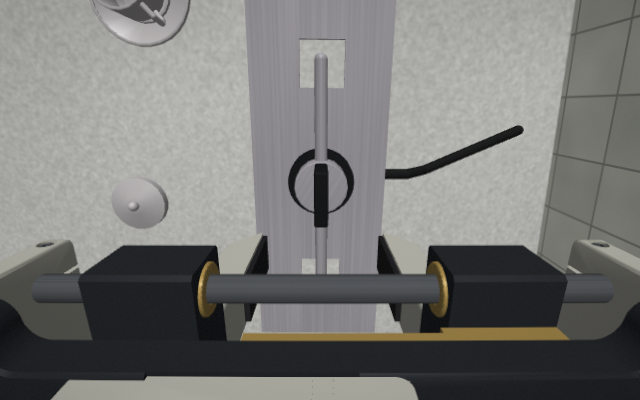

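View pics/t2.png

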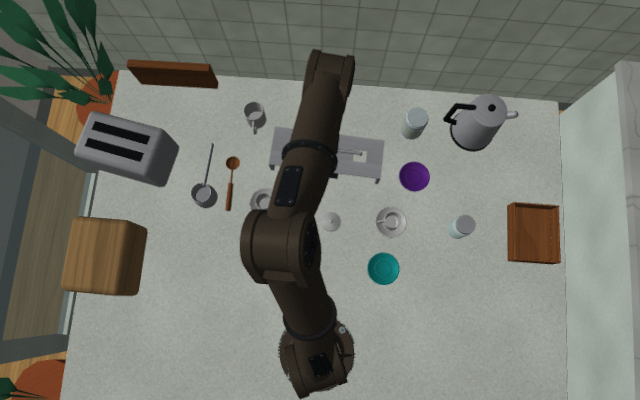

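The turret moved 60.2° and holds its detent (wing now at 87.5°), with the spouts over both holes. Next is the left saucer. I'll use a cradle push with fingers 60 mm apart and heading -57° to get it in front of the left bay.

```bash
python3 -m pendant '[[[0.0364,-0.0344,0],[0,0,0],0.06],[[0.0364,-0.0344,0],[0,0,0],0.06],[[0.0364,-0.0344,0],[0,0,0],0.06],[[0.0364,-0.0344,0],[0,0,0],0.06],[[0.0364,-0.0344,0],[0,0,0],0.06],[[0.0364,-0.0344,0],[0,0,0],0.06],[[0.0364,-0.0344,0],[0,0,0],0.06],[[0,0,0],[0,0,-12],0.06],[[0,0,0],[0,0,-10],0.06],[[0,0,0],[0,0,-10],0.06]]';  python3 - <<'E'
from h import *
st()
p,T=ext('wrist'); im,d=arm.get_image('wrist'); save(im,'w3.png'); C=cloud(p,T,d); np.save('pics/w3.npy',C); to([.446,.2826,.008])
im,d=arm.get_image('top'); save(im,'t3.png'); p,T=ext('top'); C=cloud(p,T,d); np.save('pics/t3.npy',C)
E
```

```text
clock: 8.45
position: [0.4443, 0.2825, 0.2428]
ee_rot: [-1.607, -2.699, 0.002]
force: [-0.2, 0.4, -0.6]
width: 0.655
t 8.45 pos [0.4443 0.2825 0.2428] x [-0.476  0.879 -0.   ] xang 118.5 z [-0.001 -0.001 -1.   ] F [-0.2  0.4 -0.6] w 0.655 q [-0.93  0.26  0.33  1.81 -0.09  1.09 -0.07]
tool shift [-0.0005  0.0019  0.2349]
```

View pics/w3.png

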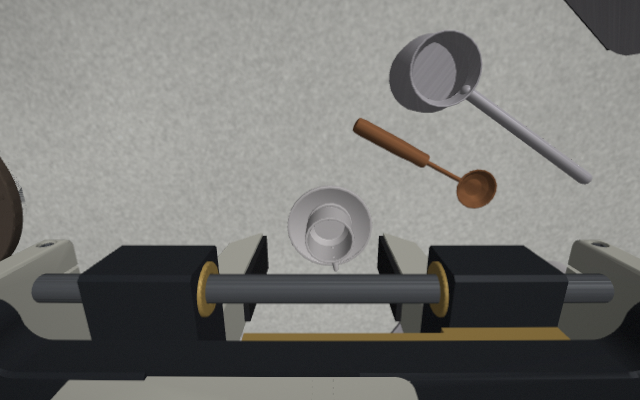

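View pics/t3.png

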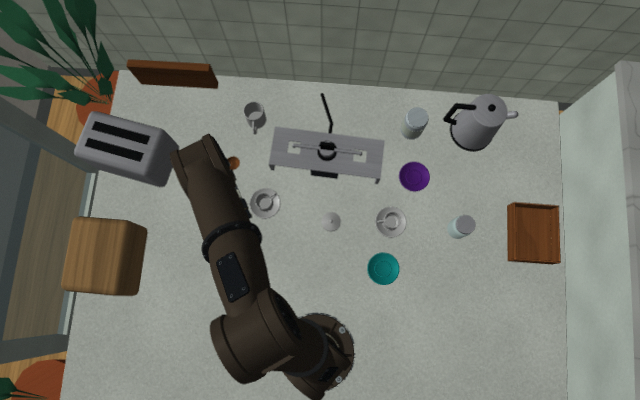

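```bash
cat >> h.py <<'E'
from scipy.optimize import least_squares
def saucer(C,c,rad=.075):
    q=C.reshape(-1,3); q=q[np.isfinite(q[:,0])]; d=np.hypot(*(q[:,:2]-c).T)
    fit=lambda Q,r: least_squares(lambda x:np.hypot(Q[:,0]-x[0],Q[:,1]-x[1])-r,c,loss='soft_l1',f_scale=.002).x
    l=(d<rad)&(d>.04)&(q[:,2]>.0145)&(q[:,2]<.024); r=(d<.045)&(q[:,2]>.057)&(q[:,2]<.066)
    a=fit(q[l],.0535) if l.sum()>20 else None; b=fit(q[r],.0275) if r.sum()>10 else None
    print('saucer',l.sum(),a,'cup',r.sum(),b); return a,b
def bridge(C):
    q=C.reshape(-1,3); q=q[np.isfinite(q[:,0])]
    m=(q[:,2]>.066)&(q[:,2]<.081)&(abs(q[:,0]-.672)<.09)&(abs(q[:,1]-.017)<.21)
    print('bridge',m.sum(),cv2.minAreaRect(q[m][:,:2].astype(np.float32)))
E
python3 - <<'E'
from h import *
saucer(np.load('pics/w3.npy'),(.487,.2197))
C=np.load('pics/t3.npy'); saucer(C,(.487,.2197)); saucer(C,(.455,-.222)); bridge(C)
E
```

```text
saucer 1153 [0.48626616 0.22065997] cup 446 [0.48526641 0.22025586]
saucer 149 [0.48665577 0.22029261] cup 37 [0.48634995 0.21990336]
saucer 179 [ 0.45522413 -0.22109838] cup 45 [ 0.45527723 -0.22167434]
bridge 3443 ((0.6723344326019287, 0.01704329252243042), (0.3857819736003876, 0.14357031881809235), 86.71166229248047)
```

```bash
python3 -m pendant '[[[0,0,0.05],[0,0,-4.6],0.06],[[0,0,0.06],[0,0,0],0.06],[[0,0,0.06],[0,0,0],0.06],[[0,0,0.04],[0,0,0],0.06],[[0,0,0.018],[0,0,0],0.06],[[0,0,0.006],[0,0,0],0.06],[[0,0,0],[0,0,0],0.06]]';  python3 - <<'E'
from h import *
st(); to([.5093,.1856,.008])
E
```

```text
clock: 9.43
position: [0.445, 0.2826, 0.0097]
ee_rot: [1.509, 2.756, -0.001]
force: [0.2, -0.6, 0.5]
width: 0.655
t 9.43 pos [0.445  0.2826 0.0097] x [-0.539  0.843 -0.   ] xang 122.6 z [-0. -0. -1.] F [ 0.2 -0.6  0.5] w 0.655 q [-0.83  0.57  0.22  2.03 -0.22  0.56  0.12]
tool shift [-0.1163  0.0019  0.0018]
```

```bash
python3 -m pendant '[[[-0.008,0,0.001],[0,0,0],0.06],[[-0.006,0,0],[0,0,0],0.06],[[-0.004,0,0],[0,0,0],0.06],[[-0.005,0,0],[0,0,0],0.06],[[-0.007,0,0],[0,0,0],0.06],[[-0.009,0,0],[0,0,0],0.06],[[-0.009,0,0],[0,0,0],0.06],[[-0.009,0,0],[0,0,0],0.06],[[-0.009,0,0],[0,0,0],0.06],[[-0.009,0,0],[0,0,0],0.06]]'; python3 -m pendant '[[[-0.009,0.0005,0],[0,0,0],0.06],[[-0.009,0.0005,0],[0,0,0],0.06],[[-0.009,0.0005,0],[0,0,0],0.06],[[-0.007,0,0],[0,0,0],0.06],[[-0.005,0,0],[0,0,0],0.06],[[-0.002,0,0],[0,0,0],0.06],[[0,0,0],[0,0,0],0.06]]';  python3 - <<'E'
from h import *
st(); to([.5093,.1856,.008])
p,T=ext('top');im,d=arm.get_image('top'); save(im,'t4.png');  C=cloud(p,T,d); np.save('pics/t4.npy',C)
saucer(C,(.54,.139))
p,T=ext('scene');im,d=arm.get_image('scene'); save(im,'s4.png');  C=cloud(p,T,d)
saucer(C,(.54,.139))
E
```

```text
clock: 10.68
position: [0.4858, 0.219, 0.0087]
ee_rot: [-1.506, -2.757, 0.0]
force: [-0.0, 2.4, 1.9]
width: 0.658
clock: 11.55
position: [0.509, 0.1857, 0.0087]
ee_rot: [1.506, 2.757, -0.0]
force: [-0.3, 0.1, 0.2]
width: 0.652
t 11.55 pos [0.509  0.1857 0.0087] x [-0.54   0.841 -0.   ] xang 122.7 z [ 0. -0. -1.] F [-0.3  0.1  0.2] w 0.652 q [-0.6   0.59  0.2   2.   -0.21  0.58  0.32]
tool shift [-0.0002  0.0002  0.0007]
saucer 85 [0.53618502 0.14192548] cup 30 [0.53637541 0.13855949]
saucer 99 [0.53997253 0.13820752] cup 72 [0.53913448 0.13715046]
```

View pics/s4.png

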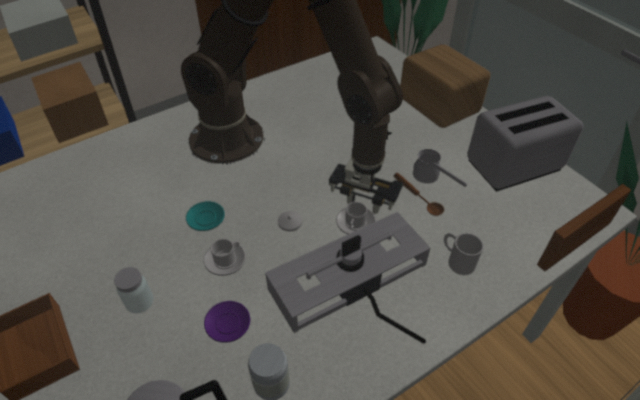

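The left saucer is now about (.5395,.1385), in front of its bay. I'll lift, turn the tool to the bridge heading and push it in.

```bash
python3 -m pendant '[[[0.012,0,-0.01],[0,0,0],0.06],[[0.01,0,-0.04],[0,0,0],0.06],[[0,0,-0.05],[0,0,0],0.06],[[0,0,0],[0,0,12],0.06],[[0,0,0],[0,0,10.6],0.06],[[0,0,0],[0,0,10.6],0.06],[[0,0,0],[0,0,10.6],0.06],[[0,0,0],[0,0,10.6],0.06],[[0,0,0],[0,0,10.6],0.06],[[0,0,0],[0,0,10.6],0.06]]'; python3 -m pendant '[[[0,0,0],[0,0,10.6],0.06],[[0,0,0],[0,0,10.6],0.06],[[0,0,0],[0,0,10.6],0.06],[[0,0,0],[0,0,10.6],0.06],[[0,0,0],[0,0,10.6],0.06]]'; python3 - <<'E'
from h import *
st(); 
p,T=ext('top');im,d=arm.get_image('top'); save(im,'t5.png');  C=cloud(p,T,d); 
saucer(C,(.5395,.1385))
p,T=ext('wrist');im,d=arm.get_image('wrist'); save(im,'w5.png');  C=cloud(p,T,d)
saucer(C,(.5395,.1385)); bridge(C)
to([.4646,.1426,.008])
E
```

```text
clock: 12.9
position: [0.4964, 0.2054, 0.1093]
ee_rot: [-2.868, -1.279, -0.0]
force: [0.5, 0.3, -0.4]
width: 0.658
clock: 13.52
position: [0.4964, 0.2056, 0.1092]
ee_rot: [-3.137, 0.135, 0.0]
force: [0.7, -0.0, -0.2]
width: 0.656
t 13.53 pos [0.4964 0.2056 0.1092] x [ 0.996 -0.086 -0.   ] xang -4.9 z [-0.     0.001 -1.   ] F [ 0.7 -0.  -0.2] w 0.656 q [-1.1   0.55  0.88  1.97 -0.56  0.88 -1.58]
saucer 105 [0.53639778 0.14128941] cup 14 [0.53689259 0.13871038]
saucer 3327 [0.53668358 0.1376151 ] cup 1440 [0.53634889 0.137167  ]
bridge 9545 ((0.6123409867286682, 0.11314022541046143), (0.20201970636844635, 0.01557694748044014), 85.61384582519531)
tool shift [-0.0265  0.0653  0.1009]
```

View pics/w5.png

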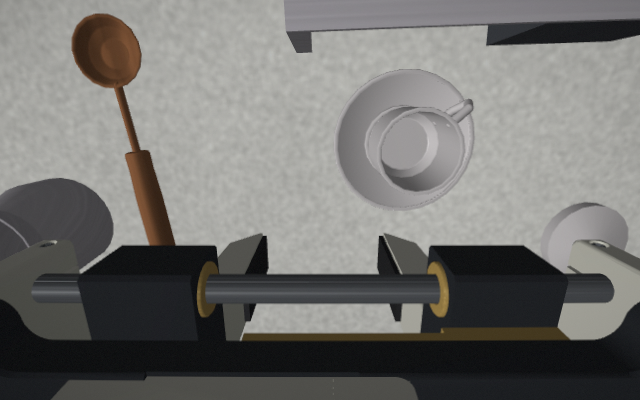

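```bash
python3 - <<'E'
from h import *
p,T=ext('wrist')
b=np.array([np.cos(np.radians(-3.1)),np.sin(np.radians(-3.1))]); l=np.array([-b[1],b[0]]); o=np.array([.6735,.0168])
for uv,z in [((286,29),.074),((600,23),.074),((311,51),.0),((299,52),0),((488,44),.0),((600,42),0)]:
    P=plane(p,T,[uv],z)[0]; q=P[:2]-o; print(uv,P.round(4),'bridge',(q@b).round(4),(q@l).round(4))
L=np.array([.5375,.1378])-o; print(L@b,L@l)
# expected projections
for x,y,z in [(-.072,.194,.074),(-.072,.182,0),(-.072,.194,0),(-.072,.048,0)]:
    print((x,y,z),proj(p,T,np.r_[o+x*b+y*l,z]))
E
```

```text
(286, 29) [0.6137 0.215  0.074 ] bridge -0.0704 0.1946
(600, 23) [0.6031 0.0419 0.074 ] bridge -0.0717 0.0213
(311, 51) [0.6128 0.2037 0.    ] bridge -0.0707 0.1834
(299, 52) [0.6129 0.2131 0.    ] bridge -0.0711 0.1927
(488, 44) [0.6068 0.0672 0.    ] bridge -0.0693 0.0467
(600, 42) [ 0.6016 -0.0199  0.    ] bridge -0.0699 -0.0405
-0.14234452353552263 0.11346821854354219
(-0.072, 0.194, 0.074) [[287.33401221  32.17826923]]
(-0.072, 0.182, 0) [[312.86000928  52.80274918]]
(-0.072, 0.194, 0) [[297.39275237  53.29725641]]
(-0.072, 0.048, 0) [[485.90783191  47.78606265]]
```

```bash
python3 -m pendant '[[[-0.014,0.033,0],[0,0,0],0.06],[[-0.0145,0.032,0],[0,0,-1.7],0.06],[[0,0,0.04],[0,0,0],0.06],[[0,0,0.04],[0,0,0],0.06],[[0,0,0.014],[0,0,0],0.06],[[0,0,0.006],[0,0,0],0.06],[[0,0,0],[0,0,0],0.06]]'; python3 - <<'E'
from h import *
st();to([.5676,.1374,.009])
E
```

```text
clock: 14.5
position: [0.4639, 0.1422, 0.0094]
ee_rot: [-3.14, 0.079, -0.001]
force: [-0.5, 1.2, 0.8]
width: 0.653
t 14.5 pos [0.4639 0.1422 0.0094] x [ 0.999 -0.05   0.001] xang -2.9 z [ 0.001  0.    -1.   ] F [-0.5  1.2  0.8] w 0.653 q [-0.91  0.62  0.7   2.16 -0.72  0.6  -1.3 ]
tool shift [ 0.1038 -0.0005  0.0004]
```

```bash
python3 -m pendant '[[[0.01,0,0],[0,0,0],0.06],[[0.006,0,0],[0,0,0],0.06],[[0.004,0,0],[0,0,0],0.06],[[0.005,0,0],[0,0,0],0.06],[[0.007,0,0],[0,0,0],0.06],[[0.009,0,0],[0,0,0],0.06],[[0.009,0,0],[0,0,0],0.06],[[0.009,0,0],[0,0,0],0.06],[[0.009,0,0],[0,0,0],0.06],[[0.009,0,0],[0,0,0],0.06]]'; python3 -m pendant '[[[0.009,-0.0005,0],[0,0,0],0.06],[[0.008,0,0],[0,0,0],0.06],[[0.006,0,0],[0,0,0],0.06],[[0.003,0,0],[0,0,0],0.06],[[0.001,0,0],[0,0,0],0.06],[[-0.004,0,0],[0,0,0],0.06],[[-0.012,0,-0.003],[0,0,0],0.06],[[-0.01,0,-0.03],[0,0,0],0.06],[[0,0,-0.05],[0,0,0],0.04]]'; python3 - <<'E'
from h import *
st()
p,T=ext('wrist');im,d=arm.get_image('wrist'); save(im,'w6.png');  C=cloud(p,T,d)
saucer(C,(.622,.134))
E
```

```text
clock: 15.75
position: [0.5409, 0.1379, 0.0087]
ee_rot: [-3.141, 0.08, 0.0]
force: [-3.3, -0.5, 2.3]
width: 0.652
clock: 16.88
position: [0.5386, 0.1385, 0.0914]
ee_rot: [3.14, -0.08, -0.006]
force: [1.2, 1.2, 0.1]
width: 0.59
t 16.88 pos [0.5386 0.1385 0.0914] x [ 0.999 -0.051 -0.004] xang -2.9 z [-0.004 -0.001 -1.   ] F [1.2 1.2 0.1] w 0.59 q [-0.91  0.6   0.83  1.94 -0.57  0.87 -1.4 ]
saucer 1949 [0.62314347 0.13297828] cup 552 [0.62110117 0.13226864]
```

View pics/w6.png

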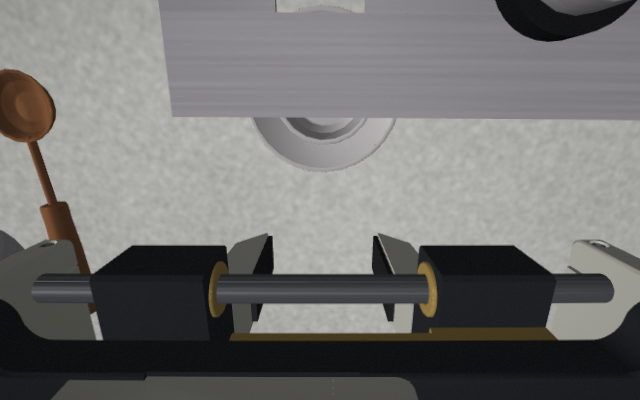

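```bash
python3 -m pendant '[[[0,0,0],[0,9.5,0],0.035],[[0,0,0],[0,9.5,0],0.035],[[0,0,0],[0,9,0],0.035],[[-0.0125,0,0.0233],[0,0,0],0.035],[[-0.0125,0,0.0233],[0,0,0],0.035],[[-0.0075,0,0.014],[0,0,0],0.035],[[0,0,0],[0,0,0],0.035]]'; python3 - <<'E'
from h import *
st(); to([.5386,.1385,.012])
E
```

```text
clock: 17.8
position: [0.5429, 0.1569, 0.0326]
ee_rot: [-3.063, 0.075, -0.603]
force: [0.4, -1.0, -0.4]
width: 0.383
t 17.8 pos [0.5429 0.1569 0.0326] x [ 0.924 -0.051  0.378] xang -3.1 z [ 0.379  0.009 -0.925] F [ 0.4 -1.  -0.4] w 0.383 q [-0.91  0.54  0.56  2.29 -1.32  0.12 -0.79]
tool shift [-0.0109  0.0191  0.0172]
```

At this tilt the arm runs into the j5 and j6 limits with the elbow on this side. I'll rise, undo the tilt, and come back with the tool half a turn round, so that the elbow goes to the other side.

```bash
python3 -m pendant '[[[0.012,0,-0.03],[0,0,0],0.035],[[0.014,0,-0.035],[0,0,0],0.035],[[0,0,0],[0,-11,0],0.035],[[0,0,0],[0,-10,0],0.035],[[0,0,0],[0,0,-10.6],0.035],[[0,0,0],[0,0,-10.6],0.035],[[0,0,0],[0,0,-10.6],0.035],[[0,0,0],[0,0,-10.6],0.035],[[0,0,0],[0,0,-10.6],0.035],[[0,0,0],[0,0,-10.6],0.035]]';python3 -m pendant '[[[0,0,0],[0,0,-10.6],0.035],[[0,0,0],[0,0,-10.6],0.035],[[0,0,0],[0,0,-10.6],0.035],[[0,0,0],[0,0,-10.6],0.035],[[0,0,0],[0,0,-10.6],0.035],[[0,0,0],[0,0,-10.6],0.035],[[0,0,0],[0,0,-10.6],0.035],[[0,0,0],[0,0,-10.6],0.035],[[0,0,0],[0,0,-10.6],0.035]]'; python3 - <<'E'
from h import *
st(); to([.5386,.1385,.1])
E
```

```text
clock: 19.05
position: [0.5444, 0.158, 0.1003]
ee_rot: [2.688, 1.604, 0.114]
force: [0.2, -0.0, -0.4]
width: 0.381
clock: 20.18
position: [0.5443, 0.1578, 0.1002]
ee_rot: [0.614, 3.02, 0.064]
force: [0.0, 0.6, 0.2]
width: 0.381
t 20.18 pos [0.5443 0.1578 0.1002] x [-0.919  0.391 -0.05 ] xang 157.0 z [ 0.067  0.029 -0.997] F [0.  0.6 0.2] w 0.381 q [-0.62  0.45  0.33  1.95 -0.23  0.7   1.02]
tool shift [-0.0023 -0.02   -0.0008]
```

```bash
python3 -m pendant '[[[0,-0.02,-0.01],[0,0,-10.6],0.035],[[0,0,0],[0,0,-10.6],0.035],[[0,0,0],[0,0,-10.6],0.035],[[0,0,0],[0,0,-10.6],0.035],[[0,0,0],[0,0,-10.6],0.035],[[0,0,0],[0,0,-10.6],0.035],[[0,0,0],[0,0,-10.6],0.035],[[0,0,0],[0,0,-10.6],0.035],[[0,0,0],[0,0,-10.6],0.035],[[0,0,0],[0,0,-10.6],0.035]]';python3 -c "
from h import *
st()";python3 -m pendant '[[[0,0,0],[0,0,-10.6],0.035],[[0,0,0],[0,0,-10.6],0.035],[[0,0,0],[0,0,-10.6],0.035],[[0,0,0],[0,0,-10.6],0.035],[[0,0,0],[0,0,-10.6],0.035],[[0,0,0],[0,0,-10.6],0.035],[[0,0,0],[0,0,-10.6],0.035],[[0,0,0],[0,0,-10.6],0.035]]'; python3 - <<'E'
from h import *
st(); to([.5386,.1385,.1])
E
```

```text
clock: 21.42
position: [0.5359, 0.1389, 0.1089]
ee_rot: [-2.036, 2.301, -0.035]
force: [-0.6, 0.1, 0.8]
width: 0.382
t 21.43 pos [0.5359 0.1389 0.1089] x [-0.121 -0.992 -0.036] xang -96.9 z [ 0.066  0.028 -0.997] F [-0.6  0.1  0.8] w 0.382 q [-0.23  0.42 -0.15  1.94  0.09  0.72  2.59]
clock: 22.42
position: [0.4826, 0.1857, 0.0327]
ee_rot: [3.078, -0.57, 0.253]
force: [-0.8, -0.1, -0.3]
width: 0.382
t 22.43 pos [0.4826 0.1857 0.0327] x [ 0.921 -0.356  0.158] xang -21.1 z [ 0.158 -0.03  -0.987] F [-0.8 -0.1 -0.3] w 0.382 q [ 0.3   0.87 -1.26  2.09  1.2   1.05  2.74]
tool shift [ 0.079   0.0222 -0.0562]
```

```bash
cat >> h.py <<'E'
def rot(heading_deg,tilt_deg,flip=False):
    h=np.radians(heading_deg); t=np.radians(tilt_deg); f=np.array([np.cos(h),np.sin(h),0]); up=np.array([0,0,1.])
    z=f*np.sin(t)-up*np.cos(t); x=f*np.cos(t)+up*np.sin(t); Mt=np.c_[x,np.cross(z,x),z]
    s=arm.observe(); M=R.from_rotvec(s['ee_rot']).as_matrix()
    rv=np.degrees(R.from_matrix(M.T@Mt).as_rotvec()); print('rotvec deg tool',rv.round(2)); return rv
E
python3 - <<'E'
from h import *
rot(-3.2,0); rot(-3.2,28)
E
python3 -m pendant '[[[0.01,0.003,-0.03],[0,0,0],0.035],[[0.03,0.008,-0.025],[0,0,0],0.035],[[0.03,0.008,0],[0,0,0],0.035],[[0,0,0],[0,0,0],0.035]]'; python3 - <<'E'
from h import *
st(); to([.5386,.1385,.09]); rot(-3.2,28)
E
```

```text
rotvec deg tool [ -0.2   -9.29 -17.74]
rotvec deg tool [  4.11  18.48 -17.31]
clock: 22.92
position: [0.506, 0.1632, 0.0618]
ee_rot: [3.047, -0.639, 0.35]
force: [-1.1, 0.4, -0.2]
width: 0.381
t 22.93 pos [0.506  0.1632 0.0618] x [ 0.892 -0.396  0.219] xang -23.9 z [ 0.215 -0.054 -0.975] F [-1.1  0.4 -0.2] w 0.381 q [ 0.34  0.8  -1.26  2.08  1.19  1.05  2.74]
tool shift [ 0.0451  0.0086 -0.0192]
rotvec deg tool [  5.06  14.81 -19.78]
```

```bash
python3 -m pendant '[[[0,0,-0.03],[0,0,5],0.035],[[0,0,-0.03],[0,0,10.6],0.035],[[0,0,0],[0,0,10.6],0.035],[[0,0,0],[0,0,10.6],0.035],[[0,0,0],[0,0,10.6],0.035],[[0,0,0],[0,0,10.6],0.035],[[0,0,0],[0,0,10.6],0.035],[[0,0,0],[0,0,10.6],0.035],[[0,0,0],[0,0,10.6],0.035],[[0,0,0],[0,0,10.6],0.035]]'; python3 - <<'E'
from h import *
st(); to([.5386,.1385,.1]); 
E
python3 -m pendant '[[[0,0,0],[0,0,10.6],0.035],[[0,0,0],[0,0,10.6],0.035],[[0,0,0],[0,0,10.6],0.035],[[0,0,0],[0,0,10.6],0.035],[[0,0,0],[0,0,10.6],0.035]]'; python3 - <<'E'
from h import *
h=np.radians
st(); to([.5386,.1385,.1]); 
E
```

```text
clock: 24.18
position: [0.4916, 0.1684, 0.1207]
ee_rot: [-1.388, 2.621, -0.218]
force: [-0.8, 0.1, -0.2]
width: 0.382
t 24.18 pos [0.4916 0.1684 0.1207] x [-0.554 -0.829 -0.079] xang -123.7 z [ 0.215 -0.051 -0.975] F [-0.8  0.1 -0.2] w 0.382 q [ 0.2   0.48 -0.97  2.06  0.82  0.83  1.27]
tool shift [ 0.0004 -0.0502  0.0318]
clock: 24.8
position: [0.4916, 0.1685, 0.1208]
ee_rot: [-0.071, 2.924, -0.082]
force: [0.5, -0.1, 0.1]
width: 0.378
t 24.8 pos [0.4916 0.1685 0.1208] x [-0.976 -0.054 -0.213] xang -176.8 z [ 0.215 -0.05  -0.975] F [ 0.5 -0.1  0.1] w 0.378 q [ 0.06  0.41 -0.77  2.07  0.71  0.74  0.45]
tool shift [-0.0398 -0.0306  0.0319]
```

```bash
cat >> h.py <<'E'
def rotf(heading_deg,tilt_deg):
    h=np.radians(heading_deg); t=np.radians(tilt_deg); f=np.array([np.cos(h),np.sin(h),0]); up=np.array([0,0,1.])
    z=f*np.sin(t)-up*np.cos(t); x=-(f*np.cos(t)+up*np.sin(t)); Mt=np.c_[x,np.cross(z,x),z]
    s=arm.observe(); M=R.from_rotvec(s['ee_rot']).as_matrix()
    rv=np.degrees(R.from_matrix(M.T@Mt).as_rotvec()); print('flip rotvec deg tool',rv.round(2)); return rv
E
python3 - <<'E'
from h import *
rotf(-3.2,28); to([.5386,.1385,.1])
E
```

```text
flip rotvec deg tool [ -1.35 -15.52   6.49]
tool shift [-0.0398 -0.0306  0.0319]
```

```bash
python3 -m pendant '[[[-0.02,-0.015,0.016],[0,0,0],0.035],[[-0.02,-0.015,0.016],[0,0,0],0.035],[[0,0,0],[-0.7,-7.8,3.2],0.035],[[0,0,0],[-0.7,-7.8,3.2],0.035],[[0,0,0],[0,0,0],0.035]]'; python3 - <<'E'
from h import *
st(); rotf(-3.2,28); to([.5386,.1385,.012])
E
```

```text
clock: 25.42
position: [0.5422, 0.1349, 0.0981]
ee_rot: [0.032, 2.705, -0.053]
force: [0.0, -0.1, -0.8]
width: 0.381
t 25.43 pos [0.5422 0.1349 0.0981] x [-0.906  0.014 -0.423] xang 179.1 z [ 0.422 -0.042 -0.906] F [ 0.  -0.1 -0.8] w 0.381 q [-0.08  0.39 -0.52  2.22  1.17  0.49 -0.02]
flip rotvec deg tool [-1.01 -2.95  2.11]
tool shift [0.0397 0.0063 0.0763]
```

```bash
python3 -m pendant '[[[0.012,0.003,0.02],[-1,-3,2.1],0.035],[[0.012,0.003,0.02],[0,0,0],0.035],[[0.01,0,0.02],[0,0,0],0.035],[[0,0,0],[0,0,0],0.035]]'; python3 - <<'E'
from h import *
st(); rotf(-3.2,28); to([.5386,.1385,.012])
E
```

```text
clock: 25.92
position: [0.5426, 0.1377, 0.0359]
ee_rot: [0.066, 2.664, -0.035]
force: [-0.5, -0.8, 0.6]
width: 0.379
t 25.93 pos [0.5426 0.1377 0.0359] x [-0.887  0.041 -0.459] xang 177.4 z [ 0.458 -0.036 -0.888] F [-0.5 -0.8  0.6] w 0.379 q [-0.17  0.51 -0.44  2.3   1.67  0.48 -0.58]
flip rotvec deg tool [-0.62 -0.67  0.51]
tool shift [0.0146 0.0009 0.0194]
```

```bash
python3 -m pendant '[[[0.008,0.0005,0.0107],[0,0,0],0.035],[[0.005,0.0004,0.0075],[-0.6,-0.7,0.5],0.035],[[0,0,0],[0,0,0],0.035]]'; python3 - <<'E'
from h import *
st(); rotf(-3.2,28); to([.6205,.1350,.012])
E
```

```text
clock: 26.3
position: [0.5396, 0.1387, 0.0154]
ee_rot: [0.075, 2.649, -0.018]
force: [-0.7, 0.3, 0.3]
width: 0.38
t 26.3 pos [0.5396 0.1387 0.0154] x [-0.88   0.05  -0.472] xang 176.7 z [ 0.471 -0.026 -0.882] F [-0.7  0.3  0.3] w 0.38 q [-0.15  0.57 -0.48  2.32  1.84  0.52 -0.76]
flip rotvec deg tool [ 0.02  0.16 -0.06]
tool shift [-0.0698  0.0008  0.0413]
```

```bash
python3 -m pendant '[[[-0.0074,0,0.0074],[0,0,0],0.035],[[-0.007,0,0.0038],[0,0,0],0.035],[[-0.0035,0,0.0019],[0,0,0],0.035],[[-0.0044,0,0.0024],[0,0,0],0.035],[[-0.006,0,0.0033],[0,0,0],0.035],[[-0.007,0.0005,0.0038],[0,0,0],0.035],[[-0.007,0,0.0038],[0,0,0],0.035],[[-0.007,0,0.0038],[0,0,0],0.035],[[-0.0053,0,0.0028],[0,0,0],0.035]]'; python3 - <<'E'
from h import *
st(); rotf(-3.2,28); to([.6205,.1350,.012])
p,T=ext('scene'); im,d=arm.get_image('scene'); save(im[170:330,230:450].repeat(3,0).repeat(3,1),'s7.png')
E
```

```text
clock: 27.42
position: [0.6031, 0.1366, 0.0121]
ee_rot: [0.075, 2.648, -0.015]
force: [-2.3, -0.1, 0.9]
width: 0.378
t 27.43 pos [0.6031 0.1366 0.0121] x [-0.88   0.051 -0.473] xang 176.7 z [ 0.472 -0.024 -0.881] F [-2.3 -0.1  0.9] w 0.378 q [-0.15  0.61 -0.39  2.19  1.76  0.45 -0.59]
flip rotvec deg tool [ 0.13  0.21 -0.09]
tool shift [-0.0153 -0.0006  0.0083]
```

View pics/s7.png

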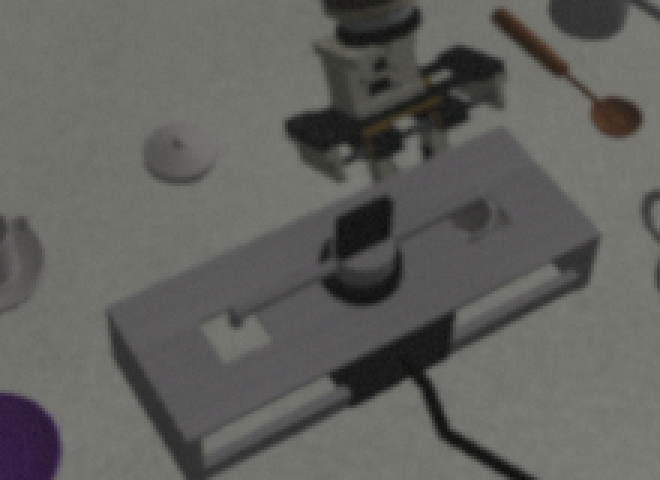

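```bash
python3 -m pendant '[[[-0.0044,0,0.0024],[0,0,0],0.035],[[-0.0035,0,0.0019],[0,0,0],0.035],[[-0.0026,0,0.0014],[0,0,0],0.035],[[-0.0018,0,0.001],[0,0,0],0.035],[[0,0,0],[0,0,0],0.035]]'; python3 -m pendant '[[[-0.0018,0,0.001],[0,0,0],0.035],[[-0.0009,0,0.0005],[0,0,0],0.035],[[0,0,0],[0,0,0],0.035]]'; python3 - <<'E'
from h import *
st(); rotf(-3.2,28); to([.6205,.1350,.012])
E
```

```text
clock: 28.1
position: [0.6167, 0.1358, 0.0121]
ee_rot: [0.075, 2.648, -0.015]
force: [-1.4, -0.2, 0.3]
width: 0.384
clock: 28.48
position: [0.6198, 0.1356, 0.012]
ee_rot: [0.075, 2.648, -0.015]
force: [-1.7, 0.5, 1.2]
width: 0.384
t 28.48 pos [0.6198 0.1356 0.012 ] x [-0.88   0.051 -0.473] xang 176.7 z [ 0.472 -0.024 -0.881] F [-1.7  0.5  1.2] w 0.384 q [-0.15  0.62 -0.37  2.16  1.73  0.43 -0.53]
flip rotvec deg tool [ 0.12  0.21 -0.09]
tool shift [-0.0006 -0.0005  0.0004]
```

Contact isn't clear yet. I'll go on in 1 mm steps, one call at a time, and watch the force.

```bash
python3 -m pendant '[[[-0.0009,0,0.0005],[0,0,0],0.035],[[0,0,0],[0,0,0],0.035]]' | grep -E 'pos|force';python3 -m pendant '[[[-0.0009,0,0.0005],[0,0,0],0.035],[[0,0,0],[0,0,0],0.035]]' | grep -E 'pos|force'
```

```text
position: [0.6207, 0.1356, 0.012]
force: [-1.6, 0.1, 1.2]
position: [0.6217, 0.1355, 0.012]
force: [-1.8, 0.2, 1.8]
```

```bash
python3 -m pendant '[[[-0.0009,0,0.0005],[0,0,0],0.035],[[0,0,0],[0,0,0],0.035]]' | grep -E 'pos|force'
```

```text
position: [0.6221, 0.1355, 0.0118]
force: [-5.6, -0.6, 3.9]
```

```bash
python3 -m pendant '[[[-0.0007,0,0.0004],[0,0,0],0.035],[[0,0,0],[0,0,0],0.035]]' | grep -E 'pos|force'
```

```text
position: [0.6224, 0.1356, 0.0116]
force: [-7.2, -0.2, 5.9]
```

The left saucer is home: the force rises to 7 N at TCP x=.622. I'll back out and head for the right saucer.

```bash
python3 -m pendant '[[[0.013,0,-0.007],[0,0,0],0.035],[[0.026,0,-0.014],[0,0,0],0.035],[[0.026,0,-0.014],[0,0,0],0.035],[[-0.02,0,-0.04],[0,0,0],0.06],[[-0.02,0,-0.04],[0,9.3,0],0.06],[[-0.01,0,-0.04],[0,9.4,0],0.06],[[0,0,0],[0,9.4,0],0.06],[[0,0,0],[0,0,0],0.06]]'; python3 - <<'E'
from h import *
st(); to([.419,-.288,.16])
p,T=ext('wrist'); im,d=arm.get_image('wrist'); save(im,'w8.png')
E
```

```text
clock: 30.48
position: [0.5597, 0.1117, 0.0842]
ee_rot: [0.131, 2.825, -0.119]
force: [-0.3, 0.1, 0.9]
width: 0.649
t 30.48 pos [0.5597 0.1117 0.0842] x [-0.948  0.077 -0.31 ] xang 175.3 z [ 0.302 -0.096 -0.948] F [-0.3  0.1  0.9] w 0.649 q [-0.08  0.45 -0.46  2.09  0.85  0.57  0.3 ]
tool shift [ 0.0789 -0.4163 -0.0759]
```

View pics/w8.png

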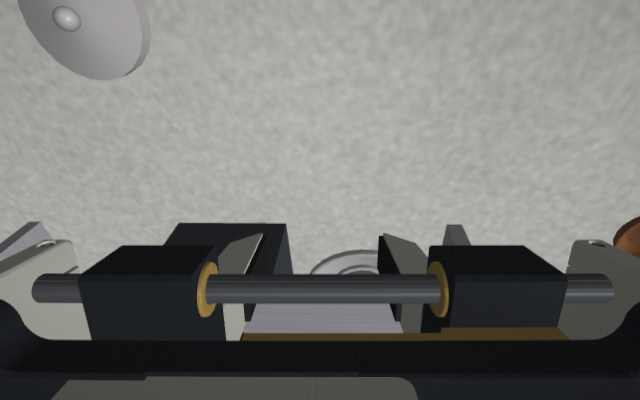

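```bash
python3 -m pendant '[[[0,0,-0.04],[0,0,0],0.06],[[0,0,-0.03],[0,6,0],0.06],[[0,0,0],[0,7,0],0.06],[[0,0,0],[0,5,0],0.06]]'; python3 - <<'E'
from h import *
st(); to([.419,-.288,.15]); rotf(61.5,0)
E
```

```text
clock: 31.02
position: [0.537, 0.1174, 0.1497]
ee_rot: [-0.161, -3.132, 0.115]
force: [0.8, 1.0, 0.5]
width: 0.655
t 31.02 pos [0.537  0.1174 0.1497] x [-0.995  0.103 -0.001] xang 174.1 z [-0.007 -0.073 -0.997] F [0.8 1.  0.5] w 0.655 q [ 0.1   0.49 -0.63  1.79  0.4   1.02  0.76]
tool shift [ 0.0758 -0.4142  0.0302]
flip rotvec deg tool [ -3.74  -2.45 -67.36]
```

```bash
python3 -m pendant '[[[0.0084,-0.046,0.0033],[0,0,0],0.06],[[0.0084,-0.046,0.0033],[0,0,0],0.06],[[0.0084,-0.046,0.0033],[0,0,0],0.06],[[0.0084,-0.046,0.0033],[0,0,0],0.06],[[0.0084,-0.046,0.0033],[0,0,0],0.06],[[0.0084,-0.046,0.0033],[0,0,0],0.06],[[0.0084,-0.046,0.0033],[0,0,0],0.06],[[0.0084,-0.046,0.0033],[0,0,0],0.06],[[0.0084,-0.046,0.0033],[0,0,0],0.06]]'; python3 - <<'E'
from h import *
st(); to([.419,-.288,.15]); rotf(61.5,0)
E
```

```text
clock: 32.15
position: [0.4179, -0.2887, 0.1482]
ee_rot: [-0.159, -3.129, 0.117]
force: [0.4, -0.4, 0.7]
width: 0.657
t 32.15 pos [ 0.4179 -0.2887  0.1482] x [-0.995  0.101  0.002] xang 174.2 z [-0.01  -0.074 -0.997] F [ 0.4 -0.4  0.7] w 0.657 q [ 0.88  0.37 -0.55  1.95  0.35  0.88  1.61]
tool shift [-0.001   0.0007 -0.0019]
flip rotvec deg tool [ -3.7   -2.64 -67.28]
```

```bash
python3 -m pendant '[[[0,0,0],[-0.5,-0.4,-9.6],0.06],[[0,0,0],[-0.5,-0.4,-9.6],0.06],[[0,0,0],[-0.5,-0.4,-9.6],0.06],[[0,0,0],[-0.5,-0.4,-9.6],0.06],[[0,0,0],[-0.5,-0.4,-9.6],0.06],[[0,0,0],[-0.5,-0.4,-9.6],0.06],[[0,0,0],[-0.5,-0.4,-9.6],0.06],[[0,0,0],[0,0,0],0.06]]'; python3 - <<'E'
from h import *
st(); to([.419,-.288,.009]); rotf(61.5,0)
p,T=ext('wrist'); im,d=arm.get_image('wrist'); save(im,'w9.png'); saucer(cloud(p,T,d),(.4552,-.2215))
p,T=ext('top'); im,d=arm.get_image('top'); save(im,'t9.png'); saucer(cloud(p,T,d),(.4552,-.2215))
E
```

```text
clock: 33.15
position: [0.4187, -0.2872, 0.1479]
ee_rot: [-1.601, 2.699, -0.003]
force: [0.4, 1.4, -0.2]
width: 0.654
t 33.15 pos [ 0.4187 -0.2872  0.1479] x [-0.479 -0.878 -0.002] xang -118.6 z [ 0.004  0.    -1.   ] F [ 0.4  1.4 -0.2] w 0.654 q [ 1.14  0.47 -0.86  1.91  0.43  0.96  2.72]
tool shift [ 0.0009 -0.0002  0.1389]
flip rotvec deg tool [-0.2   0.13 -0.13]
saucer 1133 [ 0.45507532 -0.22251432] cup 555 [ 0.45441927 -0.22411161]
saucer 157 [ 0.45492627 -0.22145707] cup 42 [ 0.45516619 -0.22175319]
```

View pics/w9.png

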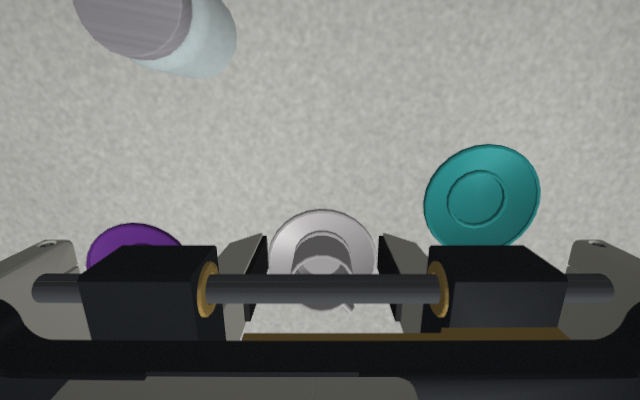

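View pics/t9.png

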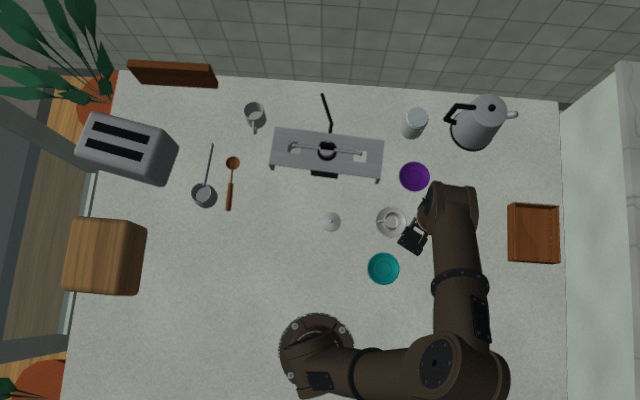

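```bash
python3 -m pendant '[[[0,0,0.05],[0,0,0],0.06],[[0,0,0.05],[0,0,0],0.06],[[0,0,0.025],[0,0,0],0.06],[[0,0,0.009],[0,0,0],0.06],[[0,0,0.003],[0,0,0],0.06]]'; python3 - <<'E'
from h import *
st(); rotf(61.5,0); to([.4998,-.139,.009])
E
```

```text
clock: 33.88
position: [0.4208, -0.2861, 0.0122]
ee_rot: [-1.602, 2.695, -0.001]
force: [0.4, 0.5, 1.2]
width: 0.655
t 33.88 pos [ 0.4208 -0.2861  0.0122] x [-0.478 -0.879 -0.005] xang -118.5 z [ 0.006  0.003 -1.   ] F [0.4 0.5 1.2] w 0.655 q [ 1.    0.65 -0.7   2.02  0.64  0.69  2.53]
flip rotvec deg tool [-0.24  0.3  -0.03]
tool shift [-0.1669  0.0009  0.0041]
```

```bash
python3 -m pendant '[[[-0.008,0,0.003],[0,0,0],0.06],[[-0.005,0,0],[0,0,0],0.06],[[-0.004,0,0],[0,0,0],0.06],[[-0.005,0,0],[0,0,0],0.06],[[-0.007,0,0],[0,0,0],0.06],[[-0.009,0,0],[0,0,0],0.06],[[-0.01,0,0],[0,0,0],0.06],[[-0.01,0,0],[0,0,0],0.06],[[-0.01,0,0],[0,0,0],0.06],[[-0.01,0,0],[0,0,0],0.06]]'; python3 - <<'E'
from h import *
st(); rotf(61.5,0); to([.4998,-.139,.009])
E
```

```text
clock: 35.12
position: [0.4581, -0.2167, 0.0094]
ee_rot: [-1.604, 2.694, 0.0]
force: [-0.7, -0.7, 1.1]
width: 0.651
t 35.12 pos [ 0.4581 -0.2167  0.0094] x [-0.477 -0.879 -0.006] xang -118.5 z [ 0.006  0.004 -1.   ] F [-0.7 -0.7  1.1] w 0.651 q [ 0.84  0.65 -0.69  2.03  0.64  0.68  2.38]
flip rotvec deg tool [-0.19  0.34  0.04]
tool shift [-0.0882  0.0004  0.0009]
```

```bash
python3 -m pendant '[[[-0.01,0,0],[0,0,0],0.06],[[-0.01,0,0],[0,0,0],0.06],[[-0.01,0,0],[0,0,0],0.06],[[-0.01,0,0],[0,0,0],0.06],[[-0.01,0,0],[0,0,0],0.06],[[-0.01,0,0],[0,0,0],0.06],[[-0.01,0,0],[0,0,0],0.06],[[-0.008,0,0],[0,0,0],0.06],[[-0.006,0,0],[0,0,0],0.06],[[-0.003,0,0],[0,0,0],0.06]]'; python3 - <<'E'
from h import *
st(); to([.4998,-.139,.009])
p,T=ext('top'); im,d=arm.get_image('top'); save(im,'t10.png'); saucer(cloud(p,T,d),(.526,-.09))
p,T=ext('scene'); im,d=arm.get_image('scene'); save(im,'s10.png'); saucer(cloud(p,T,d),(.526,-.09))
E
```

```text
clock: 36.38
position: [0.4994, -0.1408, 0.01]
ee_rot: [-1.603, 2.694, -0.0]
force: [-1.1, -1.1, -0.4]
width: 0.66
t 36.38 pos [ 0.4994 -0.1408  0.01  ] x [-0.477 -0.879 -0.006] xang -118.5 z [ 0.006  0.003 -1.   ] F [-1.1 -1.1 -0.4] w 0.66 q [ 0.67  0.66 -0.68  2.    0.64  0.7   2.22]
tool shift [-0.0017  0.0005  0.001 ]
saucer 93 [ 0.52389384 -0.09387545] cup 31 [ 0.5242468 -0.0912991]
saucer 45 [ 0.5231067  -0.09349834] cup 80 [ 0.52596222 -0.09259831]
```

View pics/s10.png

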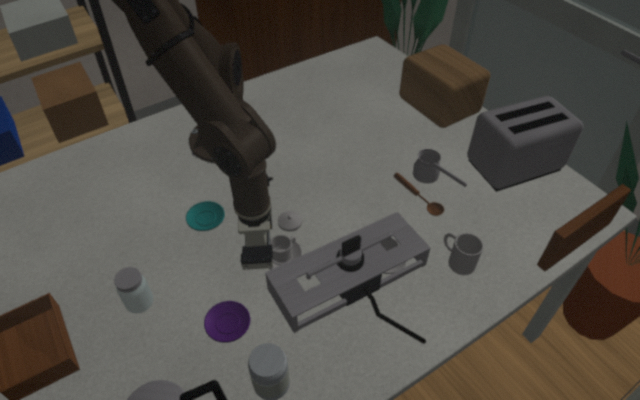

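```bash
python3 -m pendant '[[[0.012,0,-0.002],[0,0,0],0.06],[[0.012,0,-0.04],[0,0,0],0.03],[[0,0,-0.05],[0,0,0],0.03],[[0,0,0],[0,0,9.4],0.03],[[0,0,0],[0,0,9.4],0.03],[[0,0,0],[0,0,9.4],0.03],[[0,0,0],[0,0,9.4],0.03],[[0,0,0],[0,0,9.4],0.03],[[0,0,0],[0,0,9.4],0.03],[[0,0,0],[0,0,9],0.03]]'; python3 - <<'E'
from h import *
st(); to([.455,-.0925,.1]); rotf(-3.2,0)
p,T=ext('top'); im,d=arm.get_image('top'); C=cloud(p,T,d);saucer(C,(.526,-.092))
p,T=ext('scene'); im,d=arm.get_image('scene'); C2=cloud(p,T,d);saucer(C2,(.526,-.092))
p,T=ext('wrist'); im,d=arm.get_image('wrist'); save(im,'w11.png'); C3=cloud(p,T,d)
for c in (C,C2,C3):
    q=c.reshape(-1,3); q=q[np.hypot(q[:,0]-.44,q[:,1]+.015)<.05]; q=q[q[:,2]>.012]; 
    if len(q)>20: print('dish',len(q),np.percentile(q,[2,98],axis=0).round(3).tolist(),cv2.minEnclosingCircle(q[:,:2].astype(np.float32)))
E
```

```text
clock: 37.72
position: [0.4867, -0.1636, 0.1019]
ee_rot: [0.116, 3.134, 0.005]
force: [-0.1, 0.1, 0.0]
width: 0.327
t 37.73 pos [ 0.4867 -0.1636  0.1019] x [-0.997  0.074 -0.006] xang 175.8 z [ 0.006  0.003 -1.   ] F [-0.1  0.1  0. ] w 0.327 q [ 0.61  0.45 -0.51  1.96  0.3   0.8   1.43]
tool shift [0.0369 0.0685 0.002 ]
flip rotvec deg tool [ 0.2   0.32 -1.05]
saucer 100 [ 0.52536045 -0.09384362] cup 25 [ 0.52396494 -0.091219  ]
saucer 133 [ 0.52701472 -0.09224206] cup 89 [ 0.5257644  -0.09170137]
dish 297 [[0.408, -0.044, 0.015], [0.47, 0.016, 0.035]] ((0.4398323893547058, -0.014880777336657047), 0.03428567573428154)
dish 390 [[0.412, -0.047, 0.014], [0.474, 0.015, 0.033]] ((0.4409300982952118, -0.015391815453767776), 0.03617464378476143)
dish 6986 [[0.408, -0.049, 0.015], [0.469, 0.013, 0.035]] ((0.43904930353164673, -0.016176380217075348), 0.03478946164250374)
```

View pics/w11.png

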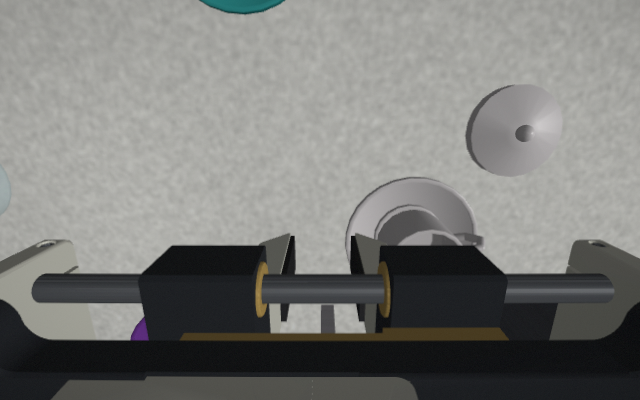

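```bash
python3 -m pendant '[[[0.0175,0.034,0],[0,0,-1],0.03],[[0.0175,0.034,0],[0,0,0],0.03],[[0,0,0.04],[0,0,0],0.03],[[0,0,0],[0,0,0],0.03]]'; python3 - <<'E'
from h import *
st(); to([.457,-.0925,.01])
E
```

```text
clock: 38.38
position: [0.4546, -0.0925, 0.0604]
ee_rot: [0.073, 3.139, 0.006]
force: [-1.1, -0.5, 0.9]
width: 0.323
t 38.38 pos [ 0.4546 -0.0925  0.0604] x [-0.999  0.047 -0.001] xang 177.3 z [ 0.002  0.004 -1.   ] F [-1.1 -0.5  0.9] w 0.323 q [ 0.48  0.46 -0.51  2.11  0.35  0.66  1.26]
tool shift [-0.0024 -0.0001  0.0504]
```

```bash
python3 -m pendant '[[[-0.001,0,0.03],[0,0,0],0.03],[[-0.001,0,0.016],[0,0,0],0.03],[[0,0,0.005],[0,0,0],0.03],[[-0.004,0,0],[0,0,0],0.03],[[-0.004,0,0],[0,0,0],0.03],[[-0.006,0,0],[0,0,0],0.03],[[-0.008,0,0],[0,0,0],0.03],[[-0.009,0,0],[0,0,0],0.03],[[-0.009,0,0],[0,0,0],0.03],[[-0.009,0,0],[0,0,0],0.03]]'; python3 - <<'E'
from h import *
st(); rotf(-3.2,0); to([.5548,-.0917,.009])
p,T=ext('top'); im,d=arm.get_image('top'); C=cloud(p,T,d);save(im,'t12.png');saucer(C,(.567,-.092))
p,T=ext('scene'); im,d=arm.get_image('scene'); C2=cloud(p,T,d);saucer(C2,(.567,-.092)); save(im[170:330,230:450].repeat(3,0).repeat(3,1),'s12.png')
E
```

```text
clock: 39.62
position: [0.5084, -0.0949, 0.0111]
ee_rot: [0.079, 3.135, 0.005]
force: [-1.7, -0.4, -0.5]
width: 0.328
t 39.62 pos [ 0.5084 -0.0949  0.0111] x [-0.999  0.05  -0.006] xang 177.1 z [ 0.006  0.003 -1.   ] F [-1.7 -0.4 -0.5] w 0.328 q [ 0.41  0.59 -0.44  2.02  0.42  0.61  1.2 ]
flip rotvec deg tool [0.21 0.32 0.32]
tool shift [-0.0461  0.0055  0.0024]
saucer 15 None cup 0 None
saucer 95 [ 0.5708608 -0.0958231] cup 56 [ 0.57323778 -0.09977138]
```

View pics/s12.png

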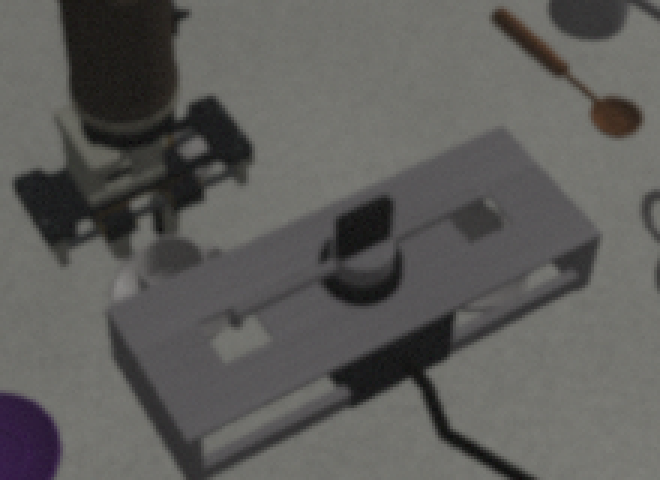

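```bash
python3 -m pendant '[[[-0.009,0.001,0.001],[0,0,0],0.03],[[-0.009,0.001,0],[0,0,0],0.03],[[-0.009,0.001,0],[0,0,0],0.03],[[-0.009,0.001,0],[0,0,0],0.03],[[-0.007,0,0],[0,0,0],0.03],[[-0.003,0,0],[0,0,0],0.03],[[0.008,0,0],[0,0,0],0.03],[[0.012,0,-0.005],[0,0,0],0.03],[[0.005,0,-0.035],[0,0,0],0.03],[[0,0,-0.04],[0,0,0],0.03]]'; python3 - <<'E'
from h import *
st(); rotf(-3.2,14); to([.528,-.0935,.08])
p,T=ext('scene'); im,d=arm.get_image('scene'); C2=cloud(p,T,d);saucer(C2,(.62,-.095)); save(im[170:330,230:450].repeat(3,0).repeat(3,1),'s13.png')
E
```

```text
clock: 40.98
position: [0.5265, -0.0921, 0.091]
ee_rot: [0.079, 3.137, 0.005]
force: [1.0, -0.4, -0.4]
width: 0.328
t 40.98 pos [ 0.5265 -0.0921  0.091 ] x [-0.999  0.05  -0.004] xang 177.1 z [ 0.004  0.003 -1.   ] F [ 1.  -0.4 -0.4] w 0.328 q [ 0.45  0.5  -0.51  1.92  0.33  0.8   1.28]
flip rotvec deg tool [  0.23 -13.79   0.31]
tool shift [-0.0016 -0.0013  0.011 ]
saucer 17 None cup 18 [ 0.61722515 -0.09845217]
```

View pics/s13.png

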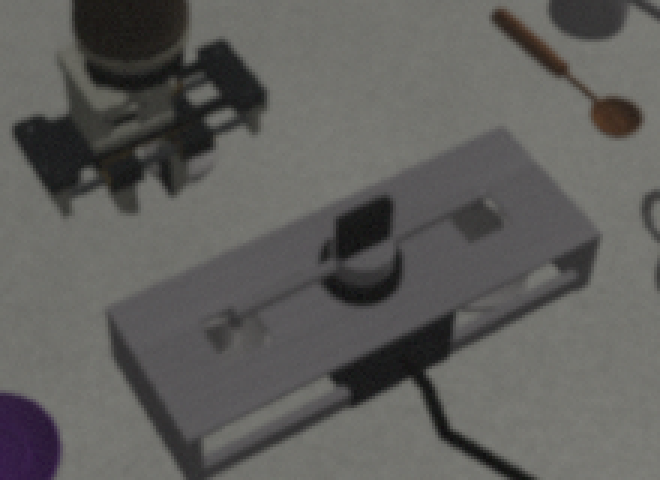

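```bash
python3 -m pendant '[[[0,0,0],[0,-7,0],0.035],[[0,0,0],[0,-7,0],0.035],[[0,0,0],[0,-7,0],0.035],[[0,0,0],[0,-7,0],0.035],[[0.009,0,0.0175],[0,0,0],0.035],[[0.009,0,0.0175],[0,0,0],0.035],[[0,0,0],[0,0,0],0.035]]'; python3 - <<'E'
from h import *
st(); rotf(-3.2,28); to([.5265,-.092,.012])
E
```

```text
clock: 41.9
position: [0.5238, -0.1035, 0.0571]
ee_rot: [0.079, 2.745, -0.049]
force: [-0.2, -0.1, -0.6]
width: 0.38
t 41.9 pos [ 0.5238 -0.1035  0.0571] x [-0.921  0.048 -0.386] xang 177.0 z [ 0.384 -0.046 -0.922] F [-0.2 -0.1 -0.6] w 0.38 q [ 0.3   0.4  -0.26  2.31  1.24  0.12  0.38]
flip rotvec deg tool [-1.37 -5.29  0.26]
tool shift [0.0155 0.0127 0.0421]
```

```bash
python3 -m pendant '[[[-0.005,0.004,-0.02],[6,0,0],0.035],[[0,0.004,0],[7,0,0],0.035],[[0,0,0],[5,-3,0],0.035],[[0,0,0],[0,-5,0],0.035],[[0,0,0],[0,0,0],0.035]]'; python3 - <<'E'
from h import *
st(); rotf(-3.2,28); to([.5265,-.092,.012])
E
```

```text
clock: 42.52
position: [0.5201, -0.0962, 0.0768]
ee_rot: [0.132, 2.589, -0.48]
force: [0.2, -0.1, 0.2]
width: 0.381
t 42.52 pos [ 0.5201 -0.0962  0.0768] x [-0.87   0.004 -0.492] xang 179.7 z [ 0.458 -0.359 -0.813] F [ 0.2 -0.1  0.2] w 0.381 q [-0.14  0.41 -0.15  2.42  1.73  0.55 -0.43]
flip rotvec deg tool [-19.5    1.94   2.28]
tool shift [0.0263 0.0252 0.0541]
```

```bash
python3 -m pendant '[[[0,0.002,0],[-6,0.6,0.7],0.035],[[0,0.002,0],[-6.5,0.6,0.7],0.035],[[0,0,0],[-7,0.7,0.8],0.035],[[0,0,0],[0,0,0],0.035]]'; python3 - <<'E'
from h import *
st(); rotf(-3.2,28); to([.53,-.092,.012])
E
```

```text
clock: 43.02
position: [0.5245, -0.098, 0.0772]
ee_rot: [0.092, 2.641, -0.054]
force: [-0.7, 0.4, -1.1]
width: 0.381
t 43.02 pos [ 0.5245 -0.098   0.0772] x [-0.876  0.056 -0.479] xang 176.4 z [ 0.476 -0.055 -0.877] F [-0.7  0.4 -1.1] w 0.381 q [ 0.32  0.36 -0.3   2.38  2.18  0.16 -0.59]
flip rotvec deg tool [-1.6   0.62 -0.39]
tool shift [0.0268 0.0078 0.0595]
```

```bash
python3 -m pendant '[[[0.007,0.002,0.015],[-0.8,0.3,-0.2],0.035],[[0.007,0.002,0.015],[-0.8,0.3,-0.2],0.035],[[0.006,0.002,0.014],[0,0,0],0.035],[[0.005,0.002,0.012],[0,0,0],0.035],[[0,0,0],[0,0,0],0.035]]'; python3 - <<'E'
from h import *
st(); rotf(-3.2,28); to([.53,-.0915,.012])
E
```

```text
clock: 43.65
position: [0.5287, -0.0837, 0.014]
ee_rot: [0.058, 2.656, -0.015]
force: [-0.4, -0.4, 0.4]
width: 0.378
t 43.65 pos [ 0.5287 -0.0837  0.014 ] x [-0.884  0.039 -0.466] xang 177.5 z [ 0.466 -0.021 -0.885] F [-0.4 -0.4  0.4] w 0.378 q [ 0.47  0.56 -0.51  2.39  2.35  0.34 -0.7 ]
flip rotvec deg tool [ 0.29 -0.23  0.61]
tool shift [-0.0005 -0.0077  0.0025]
```

```bash
python3 -m pendant '[[[0,-0.0075,0.0015],[0.3,0,0.6],0.035],[[-0.007,0,0.0038],[0,0,0],0.035],[[-0.007,0,0.0038],[0,0,0],0.035],[[-0.0044,0,0.0024],[0,0,0],0.035],[[-0.0035,0,0.0019],[0,0,0],0.035],[[-0.0053,0,0.0028],[0,0,0],0.035],[[-0.007,0,0.0038],[0,0,0],0.035],[[-0.007,0,0.0038],[0,0,0],0.035],[[-0.007,0,0.0038],[0,0,0],0.035],[[-0.007,0,0.0038],[0,0,0],0.035]]'; python3 - <<'E'
from h import *
st(); rotf(-3.2,28); to([.6077,-.0946,.012])
p,T=ext('scene'); im,d=arm.get_image('scene'); save(im[170:330,230:450].repeat(3,0).repeat(3,1),'s14.png')
E
```

```text
clock: 44.9
position: [0.5925, -0.0956, 0.0127]
ee_rot: [0.076, 2.654, -0.017]
force: [-2.5, 0.1, 2.0]
width: 0.38
t 44.9 pos [ 0.5925 -0.0956  0.0127] x [-0.882  0.051 -0.468] xang 176.7 z [ 0.467 -0.025 -0.884] F [-2.5  0.1  2. ] w 0.38 q [ 0.37  0.58 -0.37  2.25  2.27  0.24 -0.63]
flip rotvec deg tool [ 0.04 -0.1  -0.09]
tool shift [-0.013   0.0018  0.0077]
```

View pics/s14.png

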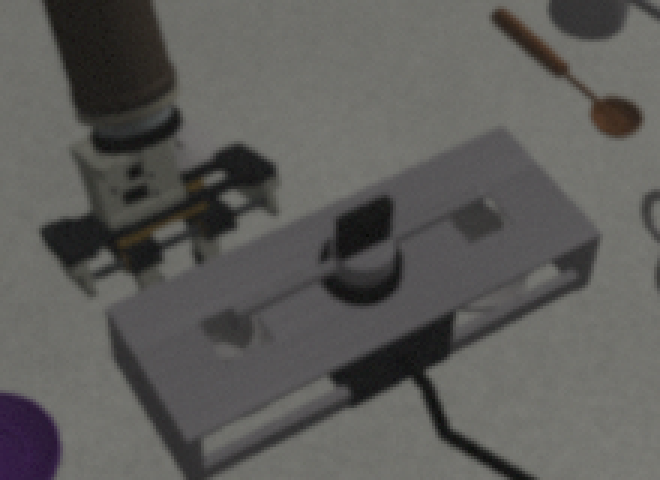

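```bash
python3 -m pendant '[[[-0.0044,0.0005,0.0024],[0,0,0],0.035],[[-0.0035,0.0005,0.0019],[0,0,0],0.035],[[-0.0026,0,0.0014],[0,0,0],0.035],[[-0.0009,0,0.0005],[0,0,0],0.035],[[0,0,0],[0,0,0],0.035]]' | grep -E 'pos|force'; python3 -m pendant '[[[-0.0009,0,0.0005],[0,0,0],0.035],[[-0.0009,0,0.0005],[0,0,0],0.035]]' | grep -E 'pos|force'
```

```text
position: [0.605, -0.0953, 0.0126]
force: [-0.2, 0.1, 0.2]
position: [0.6069, -0.0954, 0.0125]
force: [-2.1, -0.6, 1.0]
```

```bash
python3 -m pendant '[[[-0.0009,0,0.0005],[0,0,0],0.035],[[0,0,0],[0,0,0],0.035]]' | grep -E 'pos|force'
```

```text
position: [0.6082, -0.0955, 0.0125]
force: [-2.1, 0.5, 1.7]
```

```bash
python3 -m pendant '[[[-0.0009,0,0.0005],[0,0,0],0.035],[[0,0,0],[0,0,0],0.035]]' | grep -E 'pos|force'
```

```text
position: [0.6088, -0.0955, 0.0124]
force: [-4.0, 0.1, 1.8]
```

```bash
python3 -m pendant '[[[-0.0007,0,0.0004],[0,0,0],0.035],[[0,0,0],[0,0,0],0.035]]' | grep -E 'pos|force'
```

```text
position: [0.6091, -0.0955, 0.0122]
force: [-7.0, 0.8, 4.2]
```

Home: the force rises to 7 N at .609, the same offset as on the left. I'll back straight out, lift and check.

```bash
python3 -m pendant '[[[0.009,0,-0.005],[0,0,0],0.035],[[0.018,0,-0.0095],[0,0,0],0.035],[[0.018,0,-0.0095],[0,0,0],0.035],[[0.018,0,-0.0095],[0,0,0],0.035],[[-0.014,0,-0.0265],[0,0,0],0.035],[[-0.018,0,-0.035],[0,0,0],0.035],[[-0.018,0,-0.035],[0,0,0],0.035],[[0,0,0],[0,0,0],0.035]]'; python3 - <<'E'
from h import *
st()
for n in ['top','scene','wrist']:
    p,T=ext(n); im,d=arm.get_image(n); save(im,n+'15.png'); C=cloud(p,T,d); np.savez(f'pics/{n}15.npz',C=C)
    q=C.reshape(-1,3)
    w=(q[:,2]>.118)&(q[:,2]<.165)&(abs(q[:,0]-.67)<.05)&(abs(q[:,1]-.018)<.05)
    if w.sum()>10: print(n,'wing',cv2.minAreaRect(q[w][:,:2].astype(np.float32)))
E
```

```text
clock: 47.58
position: [0.5366, -0.0986, 0.0819]
ee_rot: [0.082, 2.66, -0.042]
force: [-0.8, 0.4, -0.3]
width: 0.383
t 47.58 pos [ 0.5366 -0.0986  0.0819] x [-0.885  0.051 -0.463] xang 176.7 z [ 0.461 -0.044 -0.886] F [-0.8  0.4 -0.3] w 0.383 q [ 0.4   0.37 -0.39  2.33  1.72  0.15 -0.11]
top wing ((0.6648320555686951, 0.018724702298641205), (0.045663703233003616, 0.029323065653443336), 86.07526397705078)
scene wing ((0.674494206905365, 0.017946112900972366), (0.048988934606313705, 0.015571865253150463), 87.021240234375)
```

View pics/top15.png

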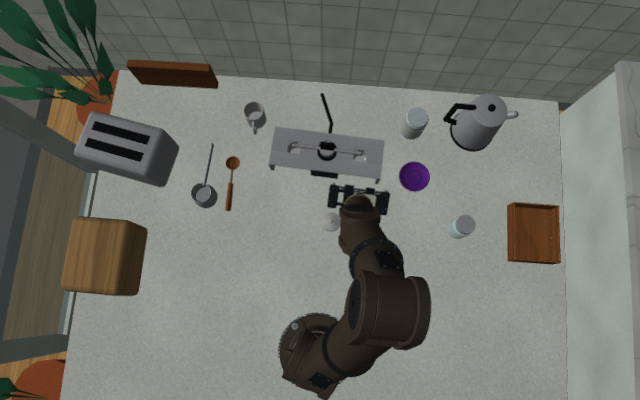

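View pics/scene15.png

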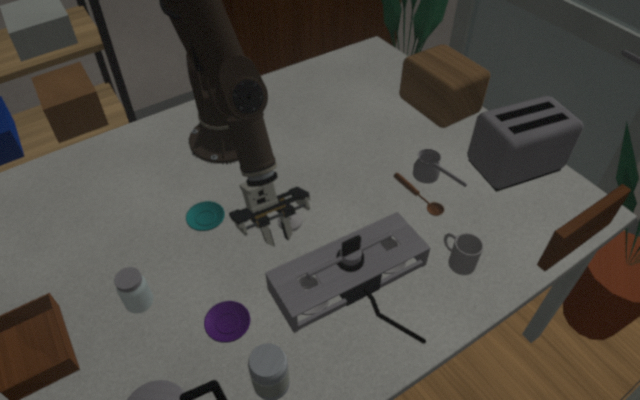

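View pics/wrist15.png

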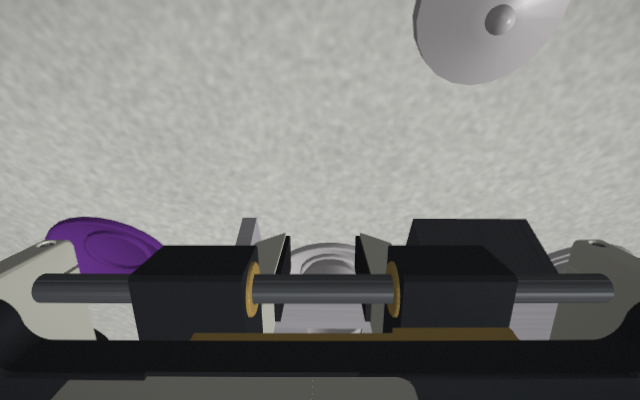

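```bash
cat > chk.py <<'E'
from h import *
def chk(C):
    o=np.array([.6745,.0168]); a=np.radians(-3.2); b=np.array([np.cos(a),np.sin(a)]); l=np.array([-b[1],b[0]])
    q=C.reshape(-1,3); q=q[np.isfinite(q[:,0])]; B=np.c_[(q[:,:2]-o)@b,(q[:,:2]-o)@l,q[:,2]]
    for nm,y0 in [('left',.115),('right',-.115)]:
        m=(abs(B[:,1]-y0)<.06)&(B[:,0]>-.075)&(B[:,0]<.07)&(B[:,2]>.013)&(B[:,2]<.026); Q=B[m]
        Q=Q[np.hypot(Q[:,0],Q[:,1]-y0)>.042]
        if len(Q)>15:
            s=least_squares(lambda x:np.hypot(Q[:,0]-x[0],Q[:,1]-x[1])-.0535,(0,y0),loss='soft_l1',f_scale=.002).x
            print(nm,'saucer',len(Q),s.round(4),'min x',np.percentile(Q[:,0],2).round(4))
        m=(abs(B[:,1]-y0)<.05)&(abs(B[:,0])<.05)&(B[:,2]>.054)&(B[:,2]<.068)
        if m.sum()>5: print(nm,'cup rim pts',m.sum(),B[m].mean(0).round(4))
E
python3 - <<'E'
from chk import *
for n in ['top','scene','wrist']: print(n); chk(np.load(f'pics/{n}15.npz')['C'])
E
python3 -m pendant '[[[-0.02,0,-0.035],[0,5,0],0.06],[[-0.015,0,-0.04],[0,8,0],0.06],[[0,0,-0.04],[0,8,0],0.06],[[0.03,0,-0.02],[0,7,0],0.06],[[0.04,0,0],[0,0,0],0.06],[[0.04,0,0],[0,0,0],0.06],[[0,0,0],[0,0,0],0.06]]';python3 - <<'E'
from chk import *
st()
for n in ['top','scene','wrist']:
    p,T=ext(n); im,d=arm.get_image(n); save(im,n+'16.png'); C=cloud(p,T,d); print(n); chk(C)
save(cv2.convertScaleAbs(cv2.resize(cv2.cvtColor(cv2.imread('pics/scene16.png'),cv2.COLOR_BGR2RGB)[200:330,250:450],None,fx=4,fy=4,interpolation=cv2.INTER_CUBIC),alpha=1.8),'s16c.png')
E
```

```text
top
left cup rim pts 26 [0.0083 0.1162 0.0627]
right cup rim pts 19 [ 0.0144 -0.1185  0.0639]
scene
left saucer 288 [0.012  0.1188] min x 0.0382
left cup rim pts 29 [-0.0068  0.1357  0.0589]
right saucer 343 [ 0.0124 -0.1151] min x 0.0399
right cup rim pts 45 [-0.0141 -0.104   0.0593]
wrist
left saucer 212 [-0.0021  0.114 ] min x -0.0541
right saucer 484 [-0.001  -0.1188] min x -0.0556
right cup rim pts 208 [ 0.0211 -0.1171  0.057 ]
clock: 48.6
position: [0.4246, -0.1303, 0.1004]
ee_rot: [0.154, 2.858, -0.203]
force: [0.8, 0.1, 0.8]
width: 0.652
t 48.6 pos [ 0.4246 -0.1303  0.1004] x [-0.957  0.086 -0.275] xang 174.9 z [ 0.26  -0.153 -0.953] F [0.8 0.1 0.8] w 0.652 q [ 0.5   0.24 -0.5   2.37  0.74  0.39  0.82]
top
left cup rim pts 25 [0.0081 0.1187 0.0632]
right cup rim pts 26 [ 0.0078 -0.1146  0.0637]
scene
left saucer 292 [0.0117 0.1175] min x 0.0385
left cup rim pts 26 [-0.005   0.1386  0.0595]
right saucer 348 [ 0.0123 -0.1165] min x 0.04
right cup rim pts 47 [-0.0147 -0.1051  0.059 ]
wrist
right saucer 303 [-0.0018 -0.1196] min x -0.0564
```

View pics/s16c.png

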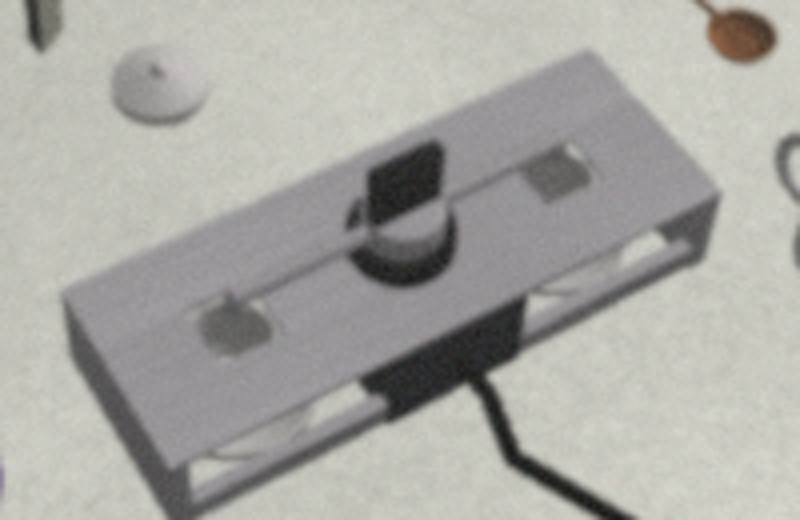

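View pics/wrist16.png

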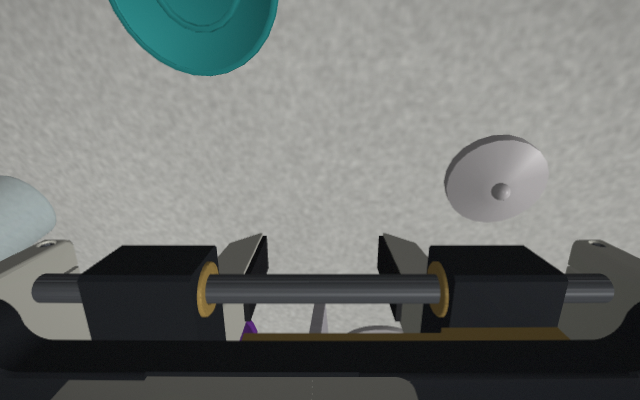

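View pics/top16.png

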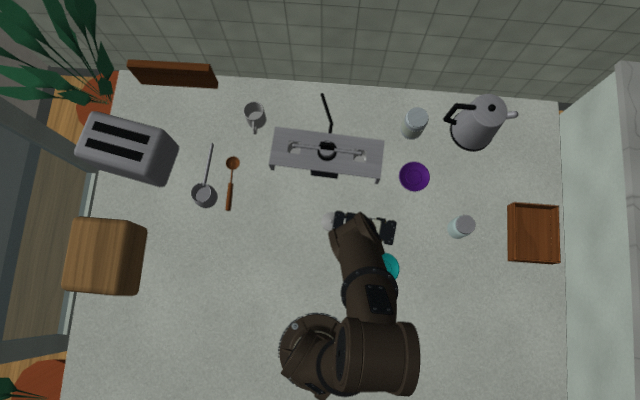

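```bash
python3 - <<'E'
from chk import *
C=np.load('pics/wrist15.npz')['C']
o=np.array([.6745,.0168]); a=np.radians(-3.2); b=np.array([np.cos(a),np.sin(a)]); l=np.array([-b[1],b[0]])
q=C.reshape(-1,3); q=q[np.isfinite(q[:,0])]; B=np.c_[(q[:,:2]-o)@b,(q[:,:2]-o)@l,q[:,2]]
m=(abs(B[:,1])<.045)&(B[:,2]>.015)&(B[:,2]<.06)&(abs(B[:,0]+.072)<.02); print('pedestal front x (true -.072):',m.sum(),np.median(B[m],0))
m=(abs(B[:,1])<.05)&(B[:,2]>.005)&(B[:,2]<.065)&(abs(B[:,0]+.072)<.02); print('ped y range',np.percentile(B[m][:,1],[1,99]))
p,T=ext('scene'); im,d=arm.get_image('scene')
for n,c in [('dish',(.44,-.0155))]:
    C=cloud(p,T,d).reshape(-1,3); Q=C[np.hypot(C[:,0]-c[0],C[:,1]-c[1])<.05]; Q=Q[Q[:,2]>.012]; print(n,cv2.minEnclosingCircle(Q[:,:2].astype(np.float32)))
E
```

```text
pedestal front x (true -.072): 2943 [-0.07289625  0.01782647  0.02868567]
ped y range [-0.04833189  0.04695146]
dish ((0.43504267930984497, -0.022753622382879257), 0.04420771822333336)
```

```bash
python3 -c "
from h import *
st(); print(arm.sign_off())"
```

```text
t 48.8 pos [ 0.4301 -0.1296  0.1025] x [-0.956  0.086 -0.281] xang 174.9 z [ 0.267 -0.151 -0.952] F [-0.1 -0.1 -0. ] w 0.66 q [ 0.5   0.24 -0.5   2.36  0.74  0.39  0.83]
the job is handed in; nothing more can be done
None
```

The drip station is set up as asked: the turret is one click on, and each saucer with its cup is in its own bay. The job was handed in at 48.8 s; `sign_off()` gives no verdict.

- **Turret:** I turned it 60° anticlockwise. After release the wing sat at 87.5°, which is the 1.047 rad detent, and it still read about 87° at the end, with the spouts over both holes.
- **Saucers:** I pushed each one along the counter with the fingertips, then with the tool tilted 28° to get under the top. Both met the rear stop: the push force rose to about 7 N, at the same depth within 0.4 mm. After backing out, the wrist depth picture put their centres 0 to 1.2 mm short of home (calibration is good to about 2 mm) and 1 to 4 mm off bay centre sideways.
- **Cups:** Both showed upright through the holes, with rims about 60 mm above the counter.
- **Everything else:** In the last pictures the dish, jar, cezve, spoon and the coloured look-alikes appeared where they had been, and the robot was touching nothing.

**Checks that disagreed:**
- The last dish fit was about 9 mm off because the gripper was in the picture. The dish's pixel position in the scene camera, (290,221), had not changed.
- The scene camera's saucer fits read about 12 mm too deep because they picked up the stop bar, so I ignored them.
- The last top-camera wing fit was distorted, with too wide an outline, but its angle still read 86°.

**Off plan:** one mid-air turn near a joint limit pulled the arm about 75 mm off the intended path over empty counter. Force readings stayed about 1 N, so it touched nothing.

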